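# Put the carver's chisels and rubbing blocks away

## Robot

A 6-joint arm with a two-finger parallel gripper is mounted at the origin on the work surface. World frame = base frame: x ahead of the robot, y to its left, z up, the work surface at z = 0. Lengths are in m, angles in rad, forces in N, time in s.
With the tool pointing down it reaches from about 0.25 to 0.8 m from the base axis. Payload 8.5 kg.
Tool frame: the origin (TCP) lies on the centre line of the jaws, within the pads' length; the fingertips stand 11 mm ahead of it and the grasp point (between the pads) lies 8 mm behind it; z points along the fingers, y is the line along which they close (so a half turn about z gives the same grasp; the last joint's range is limited). The gripper opens to 85 mm and grips with 20 to 120 N. Pads are 22 mm wide; open, the fingers measure 114 mm over their backs; the gripper's body (76 mm by 85 mm) begins 54 mm behind the grasp point. The pads swing forward as they close: fully open they stand 13 mm farther back than shut.
Start: joints at [1.207, 0.238, -0.013, 1.319, 0, 1.571], TCP at [0.187, 0.491, 0.207] pointing down, gripper open.
Joint ranges: [-2.66, 2.66], [-1.03, 1.9], [-1.14, 1.46], [-1.82, 2.27], [-1.45, 1.34], [-3.14, 3.14]. Speed limits (rad/s): [2.22, 2.22, 2.79, 3.14, 3.14, 3.14].

## Interface

Orientations are given as a rotation vector (axis times angle).
In Python, from cell import arm gives the robot as it stands.
- The arm moves only by the tool carry_out, never from a script. Its argument "moves" is a list of rows, each a list of 7 numbers: the finger opening in mm, from 0 to 85.4, then the shift along the tool's x, y, z in mm, then the turn, a rotation vector about the tool's x, y, z in rad. A call has 1 to 8 rows; each row is the pose to reach, as a shift and turn from the pose commanded when the call began, along the tool's axes at that moment; what a row does not reach only later rows make up. A row lasts 1/10 s, in which the tool goes at most 50 mm and 8.59 degrees, less where a joint would pass 70% of its speed; a pose out of reach is approached as far as the arm can. A call with a gripper value outside its range is refused whole. The fingers move at their own pace and stop on an object; the grip force is fixed at half the most. Time passes only in rows, so rows that repeat a pose let the fingers close. It gives the time, the measured TCP pose, the force, the opening and the grip force at its end, in the units of the state.
- arm.get_state(): the state, without advancing time (a new reading comes with each control period).
- arm.grab_frame(name): name is "side" or "top"; returns (picture, depth): 480x640x3 uint8, blue, green, red; 480x640 float32, m along the optical axis (not along the pixel's ray), 0 where there is no reading.
- arm.camera_model(name): a dict with "mtx" (3x3 intrinsics, pixels), "cam_to_world" (4x4, takes a point from camera to world coordinates). Camera axes: x right, y down, z forward; pixel columns grow to the right and rows downward; lengths in m; the calibration is good to about 2 mm. A picture is of the moment at which its call begins. camera_model takes no time and is no camera call.
- arm.close_job(): hands the job in; it is judged then, once.
The state is a dict: "time": time; "joints": joint angles; "joint_vel": joint speeds; "joint_torque": joint torques, N m; "position": TCP position; "tool_rot": TCP orientation; "contact_force": force on the tool from outside, world axes, zero at the start; "torque": the same for the moment, N m; "opening": finger opening in m; "finger_force": force on a finger pad.
Only numpy, scipy, OpenCV 4.12 (cv2) and the standard library are available. Lean on these libraries where they do the work, as an engineer would, in place of code of your own. Each camera call takes 0.05 s, during which the arm holds its last target. There are 200 camera calls.

## Task

Tidy the carving bench: lay each loose chisel flat inside the tray where a chisel of its own kind already lies (points with the point, flats with the flat). Stand the rubbing blocks, handles up, side by side on the low shelf in one neat row, square across the shelf at mid-depth, the first pushed right up against the shelf's raised left end and each of the others close against the one before. Leave the kept chisels in their trays and everything else where it is.

Things in the scene. Friction and masses are not known exactly. Their poses are not given: they have to be found in the camera images.
- point1: Point chisel: plain steel bar tapering to a sharp point over its last 45 mm. May be absent. 150 mm long, about 0.2 kg. Origin: middle of the length, on the underside; x towards the working end, z up. The shank (x -75 to +30 mm) is 14 mm thick and high; it balances near x = -15 mm.
- point2: Point chisel: plain steel bar tapering to a sharp point over its last 45 mm. May be absent. 150 mm long, about 0.2 kg. Origin: middle of the length, on the underside; x towards the working end, z up. The shank (x -75 to +30 mm) is 14 mm thick and high; it balances near x = -15 mm.
- point3: Point chisel: plain steel bar tapering to a sharp point over its last 45 mm. May be absent. 150 mm long, about 0.2 kg. Origin: middle of the length, on the underside; x towards the working end, z up. The shank (x -75 to +30 mm) is 14 mm thick and high; it balances near x = -15 mm.
- flat1: Flat chisel: plain steel bar whose last 45 mm spreads into a flat blade 36 mm wide and 6 mm thick, held 4 mm above the surface. May be absent. 150 mm long, about 0.2 kg. Origin: middle of the length, on the underside; x towards the working end, z up. The shank (x -75 to +30 mm) is 14 mm thick and high; it balances near x = -15 mm.
- flat2: Flat chisel: plain steel bar whose last 45 mm spreads into a flat blade 36 mm wide and 6 mm thick, held 4 mm above the surface. May be absent. 150 mm long, about 0.2 kg. Origin: middle of the length, on the underside; x towards the working end, z up. The shank (x -75 to +30 mm) is 14 mm thick and high; it balances near x = -15 mm.
- flat3: Flat chisel: plain steel bar whose last 45 mm spreads into a flat blade 36 mm wide and 6 mm thick, held 4 mm above the surface. May be absent. 150 mm long, about 0.2 kg. Origin: middle of the length, on the underside; x towards the working end, z up. The shank (x -75 to +30 mm) is 14 mm thick and high; it balances near x = -15 mm.
- tray_points: The tray for point chisels: one point chisel already lies in it. Fixed open plywood tray, outside 156 (x) by 206 (y) by 53 mm high, walls and floor 8 mm, so 140 by 190 mm inside, 45 mm deep. Origin: centre of underside; y its long side. Both trays are alike, one stands left, one right, either way; the kept chisel lies lengthwise about 45 mm from the middle towards +x.
- tray_flats: The tray for flat chisels: one flat chisel already lies in it. Fixed open plywood tray, outside 156 (x) by 206 (y) by 53 mm high, walls and floor 8 mm, so 140 by 190 mm inside, 45 mm deep. Origin: centre of underside; y its long side. Both trays are alike, one stands left, one right, either way; the kept chisel lies lengthwise about 45 mm from the middle towards +x.
- kept_point: The point chisel already kept in its tray; it stays there. Same make as the loose ones.
- kept_flat: The flat chisel already kept in its tray; it stays there. Same make as the loose ones.
- block1: Hand rubbing block, about 0.3 kg: flat base 80 mm (x) by 56 mm (y) by 22 mm high of grey abrasive stone, and on it a wooden grip rib 62 mm long (x), 18 mm wide (y), 28 mm high (top at 50 mm). Origin: centre of the underside, z up. Both ways round are alike. May be absent.
- block2: Hand rubbing block, about 0.3 kg: flat base 80 mm (x) by 56 mm (y) by 22 mm high of grey abrasive stone, and on it a wooden grip rib 62 mm long (x), 18 mm wide (y), 28 mm high (top at 50 mm). Origin: centre of the underside, z up. Both ways round are alike. May be absent.
- block3: Hand rubbing block, about 0.3 kg: flat base 80 mm (x) by 56 mm (y) by 22 mm high of grey abrasive stone, and on it a wooden grip rib 62 mm long (x), 18 mm wide (y), 28 mm high (top at 50 mm). Origin: centre of the underside, z up. Both ways round are alike. May be absent.
- shelf: Low wooden shelf along the back of the bench, fixed: board 100 mm deep (x) by 240 mm long (y), top at 45 mm, open above. Origin: centre of the board, on the bench; x across the shelf (away from the robot), y along it to the left. At its left (+y) end the end board stands 18 mm above the shelf as a stop; the right end has none.
- shelf_stop (a point): Point on the shelf top at mid-depth, on the inner face of the raised left end; axes as the shelf's. The row starts here and runs to -y.
- tin: Bystander: closed metal tin of wax, 60 mm across, 50 mm high, near the left end of the shelf.
- offcut: Bystander: marble offcut 75 by 60 by 40 mm among the rubbing blocks, 0.5 kg.
- brush: Bystander: bench brush 180 mm long, by the right-hand tray.

How it is judged:
By the outcome, as a careful person would: the job done as asked, in the order asked, and still so for the second after the job is handed in, with the robot touching nothing.
Of point1, flat1, point2, flat2, point3, flat3 only 4 to 6 are there at a start; the rules pass over those that are not, and their reading is None.
Of block1, block2, block3 only 2 to 3 are there at a start; the rules pass over those that are not, and their reading is None.
At some moment in a run one of point1, flat1, point2, flat2, point3, flat3, block1, block2, block3 may be knocked a few centimetres aside while the robot is not near it.
Once in a run the grip may slacken for a moment while it holds something.
It also fails if it takes over 210 s, if anything falls off the work surface, if the arm or the gripper's body presses on something with over 40 N, if the wrist force passes 120 N, or if a joint passes its speed limit or range.

## Working session

There is one attempt and no reset: what is moved stays moved. The work goes in short steps, Python scripts to look and compute and a tool call to move; the robot and the scene stay as the last step left them, time stands still between calls to the robot, and variables do not carry over. Pictures are saved under pics/ and viewed, at most 14 in all, crops included, and the job is handed in when it is done.

Besides the shell and the picture viewer there is one more tool, called after "Emit:" in YAML: its name, and indented under it one key for each argument. carry_out: Moves the arm, as the interface text tells. Its arguments: {"type":"object","properties":{"moves":{"type":"array","items":{"type":"array","items":{"type":"number"}}}},"required":["moves"]}

```bash
ls; mkdir -p pics; python3 - <<'E'
from cell import arm
import cv2,numpy as np
print(arm.get_state())
for n in("top","side"):
    p,d=arm.grab_frame(n); cv2.imwrite(f"pics/{n}0.png",p); np.save(f"pics/{n}0.npy",d)
    m=arm.camera_model(n); print(n,m["mtx"].tolist(),np.round(m["cam_to_world"],4).tolist())
E
```

```text
pics
{'time': 0.0, 'joints': array([ 1.20697419e+00,  2.38793202e-01, -1.42576233e-02,  1.31922994e+00,
       -3.42530533e-05,  1.57079874e+00]), 'joint_vel': array([ 0.00139731, -0.00048601, -0.00020365, -0.0006612 ,  0.00092023,
       -0.0012174 ]), 'joint_torque': array([ 2.55416693e-03, -5.38786054e+01,  3.46437120e+01,  1.83755276e-02,
       -5.36006712e-05,  9.13935509e-06]), 'position': array([0.18666514, 0.49019519, 0.20636985]), 'tool_rot': array([-5.68304802e-01, -3.08952312e+00,  2.30284332e-03]), 'contact_force': array([-0.46623081,  0.62659004,  0.21094905]), 'torque': array([ 0.00713925, -0.0272642 , -0.0285528 ]), 'finger_force': 0.0, 'opening': 0.08530779607022594}
top [[536.6346298490939, 0.0, 320.4571082080014], [0.0, 536.6346298490939, 234.5131092196342], [0.0, 0.0, 1.0]] [[-0.0013, -0.999, 0.0452, 0.4502], [-0.9999, 0.0008, -0.0121, 0.0022], [0.012, -0.0452, -0.9989, 1.2675], [0.0, 0.0, 0.0, 1.0]]
side [[542.8323651056625, 0.0, 320.21565473793777], [0.0, 542.8323651056625, 239.7997093195591], [0.0, 0.0, 1.0]] [[0.7329, -0.472, 0.49, -0.1232], [-0.6803, -0.5052, 0.531, -0.7022], [-0.0031, -0.7225, -0.6914, 1.0082], [0.0, 0.0, 0.0, 1.0]]
```

View pics/top0.png

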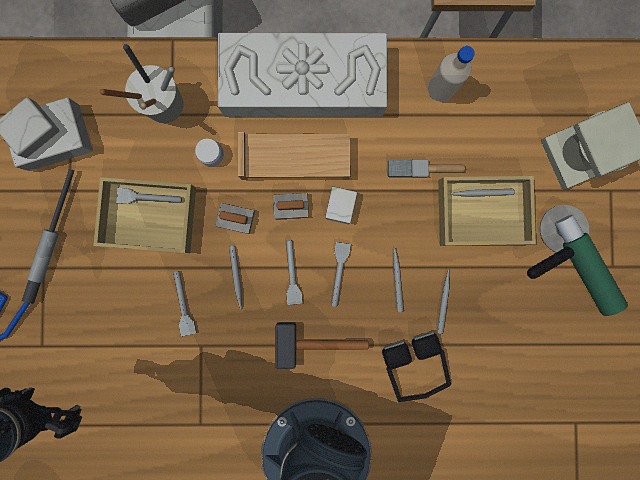

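View pics/side0.png

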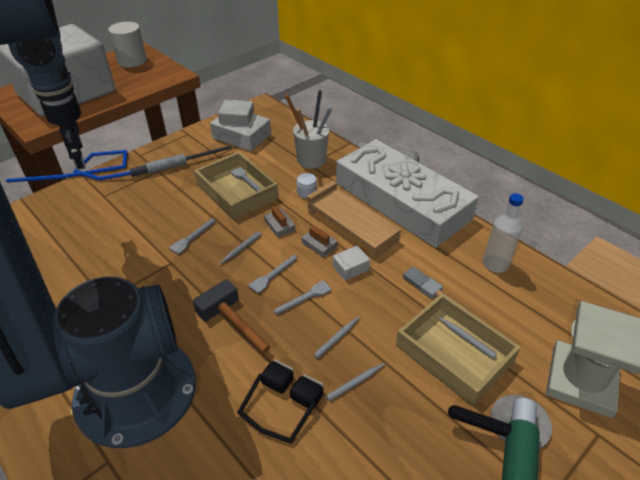

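Top picture: three loose flats at about (184,303), (293,272) and (341,273), and three loose points at (237,277), (398,280) and (444,301). Two blocks are at (235,218) and (291,206), with the offcut at (341,205). The flats tray is on the left at (148,215), the points tray on the right at (488,211), and the shelf at (295,156) with its stop at the left. Next I'll measure these from the depth.

```bash
cat > h.py <<'E'
from cell import arm
import numpy as np, cv2
from scipy.spatial.transform import Rotation as Rn
def cloud(n="top",d=None):
    if d is None: p,d=arm.grab_frame(n)
    m=arm.camera_model(n);K=m["mtx"];T=m["cam_to_world"]
    v,u=np.mgrid[:480,:640]
    P=np.stack([(u-K[0,2])/K[0,0]*d,(v-K[1,2])/K[1,1]*d,d],-1)
    return P@T[:3,:3].T+T[:3,3]
def blob(W,u,v,r,zlo,zhi):
    """points with zlo<z<zhi in the component nearest pixel (u,v), inside a window r"""
    z=W[...,2]; m=((z>zlo)&(z<zhi)).astype(np.uint8)
    w=np.zeros_like(m); w[max(0,v-r):v+r,max(0,u-r):u+r]=1; m*=w
    n,l=cv2.connectedComponents(m)
    ys,xs=np.nonzero(l); k=np.argmin((ys-v)**2+(xs-u)**2)
    return W[l==l[ys[k],xs[k]]]
def rect(P):
    (cx,cy),(a,b),ang=cv2.minAreaRect((P[:,:2]*1000).astype(np.float32))
    if a<b: a,b,ang=b,a,ang+90
    ang=(ang+90)%180-90
    return np.round([cx,cy,a,b,ang,np.median(P[:,2])*1000,np.percentile(P[:,2],95)*1000],1)
def R(th):
    a,b=np.cos(th),np.sin(th); return np.array([[-b,a,0],[a,b,0],[0,0,-1]]).T
def go(wps,start=None):
    """wps: (x,y,z mm, th deg); prints shift and turn from the present pose, tool axes"""
    if start is None:
        s=arm.get_state(); p0=s["position"]*1000; R0=Rn.from_rotvec(s["tool_rot"])
    else: p0=np.array(start[:3],float); R0=Rn.from_matrix(R(np.radians(start[3])))
    for x,y,z,th in wps:
        sh=R0.inv().apply(np.array([x,y,z])-p0); rv=(R0.inv()*Rn.from_matrix(R(np.radians(th)))).as_rotvec()
        print((x,y,z,th),np.round(sh,1),np.round(rv,3), "rows",round(np.linalg.norm(sh)/50,1),round(np.degrees(np.linalg.norm(rv))/8.59,1))
E
python3 - <<'E'
from h import *
W=cloud(d=np.load("pics/top0.npy"))
print("table z",np.median(W[240:260,150:450,2]))
for n,u,v in [("F1",184,303),("P1",237,277),("F2",293,272),("F3",341,273),("P2",398,280),("P3",444,301)]:
    P=blob(W,u,v,45,.006,.03); r=rect(P)
    a=np.radians(r[4]); ax=np.array([np.cos(a),np.sin(a)])
    q=(P[:,:2]*1000-r[:2])@ax; t=(P[:,:2]*1000-r[:2])@[-ax[1],ax[0]]
    print(n,len(P),r,"halfwidths at +-60:",[round(float(np.ptp(t[abs(q-c)<12])),1) for c in(-60,-30,0,30,60)])
for n,u,v in [("B1",235,218),("B2",291,206),("off",341,205),("tin",208,152)]:
    print(n,"all",rect(blob(W,u,v,30,.006,.08)),"rib",rect(blob(W,u,v,30,.038,.08)))
for n,u,v in [("shelf",300,156)]:
    print(n,rect(blob(W,u,v,75,.035,.054)),"stop",rect(blob(W,240,156,20,.057,.075)))
for n,u,v in [("trayL",148,215),("trayR",488,211)]:
    print(n,rect(blob(W,u,v,65,.035,.07)), "kept",rect(blob(W,u,v-18,40,.014,.032)))
E
```

```text
table z 0.002320203648156105
F1 566 [346.5 313.6 150.7  36.5  16.5  12.9  17.6] halfwidths at +-60: [36.5, 32.4, 15.1, 17.5, 15.9]
P1 358 [407.  185.6 152.1  18.1   7.4  13.6  18.8] halfwidths at +-60: [7.9, 14.6, 15.2, 15.4, 18.2]
F2 558 [418.6  59.7 150.7  37.4  10.6  13.   18.2] halfwidths at +-60: [36.9, 28.3, 17.4, 16.3, 15.5]
F3 565 [416.1 -51.  151.9  37.5 -12.   13.1  18.4] halfwidths at +-60: [18.5, 20.9, 21.1, 26.2, 36.6]
P2 367 [ 401.8 -192.9  147.7   17.9    5.1   14.1   18.8] halfwidths at +-60: [16.4, 17.2, 15.6, 17.9, 9.3]
P3 375 [ 351.7 -299.8  149.7   19.7   -8.5   14.1   19.6] halfwidths at +-60: [15.4, 16.1, 19.6, 14.7, 14.5]
B1 all [547.2 187.   81.8  61.5  79.2  24.5  52.6] rib [545.7 187.2  62.3  18.4  77.1  50.5  54.6]
B2 all [573.5  57.5  85.5  58.1 -86.7  24.6  53.4] rib [574.3  56.6  59.8  18.  -87.   51.1  55. ]
off all [575.5 -58.5  78.2  64.2 -15.6  41.4  45.6] rib [575.  -59.7  74.9  59.5 -12.3  41.8  45.6]
tin all [698.  245.4  59.2  58.3  27.2  50.2  55. ] rib [6.978e+02 2.455e+02 5.600e+01 5.570e+01 1.000e-01 5.080e+01 5.540e+01]
shelf [688.5  47.7 253.4 101.  -89.6  46.5  50.4] stop [683.6 167.   89.7  14.4   0.7  63.9  68.4]
trayL [551.  391.  209.2 156.3  85.5  53.1  57.7] kept [597.5 387.2 150.8  37.5 -89.7  20.5  25.3]
trayR [ 560.6 -396.4  209.3  156.5  -89.2   54.1   58.8] kept [ 605.3 -392.3  151.1   17.5  -87.6   22.5   27.2]
```

```bash
cat >> h.py <<'E'
def pca(P):
    q=P[:,:2]*1000; c=q.mean(0); a=np.linalg.svd(q-c,full_matrices=False)[2][0]
    a=a*np.sign(a[0] if abs(a[0])>.7 else a[1]); n=np.array([-a[1],a[0]])
    s=(q-c)@a; lo,hi=np.percentile(s,[.5,99.5]); c=c+a*(lo+hi)/2
    s=(q-c)@a; t=(q-c)@n
    m=(abs(s)<28); k=np.polyfit(s[m],t[m],1)   # shank part only
    w=[float(np.ptp(t[abs(s-e)<12])) for e in(-60,60)]
    return np.round([*c,np.degrees(np.arctan2(a[1],a[0])),np.degrees(np.arctan(k[0])),k[1],hi-lo,*w],1)
E
python3 - <<'E'
from h import *
W=np.mean([cloud() for _ in range(5)],0)
for n,u,v in [("F1",184,303),("P1",237,277),("F2",293,272),("F3",341,273),("P2",398,280),("P3",444,301)]:
    print(n,"c,ang,shank dang, off,len,w-,w+",pca(blob(W,u,v,45,.0075,.03)))
for n,u,v in [("kL",148,197),("kR",488,193)]: print(n,pca(blob(W,u,v,42,.0165,.032)))
for n,u,v in [("B1",235,218),("B2",291,206)]: print(n,pca(blob(W,u,v,30,.04,.08)),rect(blob(W,u,v,30,.01,.08)))
z=W[...,2];x=W[...,0]*1000;y=W[...,1]*1000
for xx in(660,715):
    m=(abs(x-xx)<6)&(y>130)&(y<200); o=np.argsort(-y[m]); print(xx,[(int(a),int(b)) for a,b in zip(y[m][o],z[m][o]*1000)][::5])
m=(z>.037)&(z<.056)&(y<150)&(y>-100)&(x>620)&(x<760); P=W[m]
print("shelf board",rect(P), "x edges by y",[(yy,np.round(np.percentile(P[abs(P[:,1]*1000-yy)<15,0],[1,99])*1000,1)) for yy in(-50,0,50,100,140)])
S=blob(W,240,156,20,.058,.075); print("stop",rect(S),np.percentile(S[:,1],[2,50,98]))
for n,u,v in [("trayL",148,215),("trayR",488,211)]:
    T=blob(W,u,v,65,.045,.07); print(n,rect(T))
    for lab,ax,c in(("x",1,0),("y",0,1)):
        mid=(T[:,ax].min()+T[:,ax].max())/2
        out=[]
        for d in(-.04,0,.04):
            q=T[abs(T[:,ax]-mid-d)<.01][:,c]*1000; out.append([round(float(f(q)),1) for f in(np.min,np.max)])
        print(lab,out)
E
```

```text
F1 c,ang,shank dang, off,len,w-,w+ [ 3.485e+02  3.081e+02  1.120e+01  8.000e-01 -2.000e-01  1.481e+02
  3.690e+01  1.500e+01]
P1 c,ang,shank dang, off,len,w-,w+ [ 4.090e+02  1.843e+02  8.000e+00  1.000e-01 -2.000e-01  1.438e+02
  8.000e+00  1.490e+01]
F2 c,ang,shank dang, off,len,w-,w+ [ 4.200e+02  5.450e+01  5.400e+00  2.000e-01 -1.000e-01  1.486e+02
  3.600e+01  1.480e+01]
F3 c,ang,shank dang, off,len,w-,w+ [ 4.144e+02 -5.460e+01 -8.300e+00 -1.000e-01 -0.000e+00  1.484e+02
  1.500e+01  3.570e+01]
P2 c,ang,shank dang, off,len,w-,w+ [ 400.7 -191.7    4.5   -0.6   -0.   144.7   14.     8.1]
P3 c,ang,shank dang, off,len,w-,w+ [ 3.491e+02 -2.998e+02 -8.500e+00  2.000e-01  0.000e+00  1.427e+02
  1.540e+01  7.000e+00]
kL [ 5.941e+02  3.876e+02  8.610e+01 -0.000e+00  1.000e-01  1.484e+02
  1.420e+01  3.580e+01]
kR [ 6.052e+02 -3.937e+02  9.190e+01  3.000e-01  0.000e+00  1.417e+02
  1.190e+01  9.500e+00]Traceback (most recent call last):
  File "<stdin>", line 6, in <module>
  File "h.py", line 38, in pca
    w=[float(np.ptp(t[abs(s-e)<12])) for e in(-60,60)]
             ~~~~~~^^^^^^^^^^^^^^^^
    return _methods._ptp(a, axis=axis, out=out, **kwargs)
           ~~~~~~~~~~~~~^^^^^^^^^^^^^^^^^^^^^^^^^^^^^^^^^
    umr_maximum(a, axis, None, out, keepdims),
    ~~~~~~~~~~~^^^^^^^^^^^^^^^^^^^^^^^^^^^^^^
ValueError: zero-size array to reduction operation maximum which has no identity
```

```bash
sed -i 's/    w=\[float.*/    w=[float(np.ptp(np.r_[0,t[abs(s-e)<12]])) for e in(-60,60)]/' h.py
python3 - <<'E'
from h import *
np.set_printoptions(suppress=True)
W=np.mean([cloud() for _ in range(5)],0)
for n,u,v in [("B1",235,218),("B2",291,206)]: print(n,pca(blob(W,u,v,30,.04,.08)),rect(blob(W,u,v,30,.01,.08)))
z=W[...,2];x=W[...,0]*1000;y=W[...,1]*1000
for xx in(660,715):
    m=(abs(x-xx)<6)&(y>130)&(y<185); o=np.argsort(-y[m]); print(xx,[(int(a),int(b)) for a,b in zip(y[m][o],z[m][o]*1000)][::6])
m=(z>.037)&(z<.056)&(y<150)&(y>-100)&(x>620)&(x<760); P=W[m]
print("shelf board",rect(P), "x edges by y",[(yy,np.round(np.percentile(P[abs(P[:,1]*1000-yy)<15,0],[1,99])*1000,1)) for yy in(-50,0,50,100,140)])
S=blob(W,240,156,20,.058,.075); print("stop",rect(S),np.percentile(S[:,1],[2,50,98]))
for n,u,v in [("trayL",148,215),("trayR",488,211)]:
    T=blob(W,u,v,65,.045,.07); print(n,rect(T))
    for lab,ax,c in(("x",1,0),("y",0,1)):
        mid=(T[:,ax].min()+T[:,ax].max())/2
        out=[]
        for d in(-.04,0,.04):
            q=T[abs(T[:,ax]-mid-d)<.01][:,c]*1000; out.append([round(float(f(q)),1) for f in(np.min,np.max)])
        print(lab,out)
E
```

```text
B1 [545.3 187.   77.1  -0.1  -0.   60.8   0.    0. ] [545.6 187.2  80.   56.   77.2  23.9  52. ]
B2 [573.8  56.6  93.4   0.1  -0.   59.5   0.    0. ] [574.3  57.   79.9  56.1 -86.8  24.   52.2]
660 [(184, 0), (173, 64), (170, 65), (168, 64), (164, 63), (162, 63), (160, 60), (159, 45), (157, 47), (155, 46), (150, 46), (148, 45), (146, 45), (143, 46), (141, 46), (139, 47), (134, 44), (132, 45), (130, 45)]
715 [(184, 2), (173, 65), (171, 64), (168, 66), (165, 254), (162, 64), (160, 58), (160, 45), (157, 46), (155, 47), (153, 47), (150, 47), (148, 47), (146, 46), (141, 44), (139, 46), (137, 46), (134, 46), (130, 44)]
shelf board [688.6  35.1 228.3 100.2 -89.5  46.6  48.3] x edges by y [(-50, array([639.6, 739.1])), (0, array([639.5, 736.6])), (50, array([639.4, 736.6])), (100, array([638.3, 736.4])), (140, array([638.1, 736.3]))]
stop [683.7 167.   90.2  13.6   0.2  64.2  66. ] [0.16017713 0.1666411  0.17360589]
trayL [550.7 390.8 207.1 155.9  85.5  54.   55.9]
x [[470.5, 624.8], [472.8, 628.9], [475.1, 631.4]]
y [[289.9, 497.8], [286.8, 494.6], [283.6, 490.9]]
trayR [ 560.5 -396.1  206.8  156.2  -89.2   54.9   56.8]
x [[483.2, 638.7], [483.2, 638.7], [483.2, 636.5]]
y [[-498.9, -293.3], [-499.1, -292.7], [-497.8, -292.6]]
```

```bash
python3 - <<'E'
from h import *
print(arm.get_state()["joints"])
go([(409.5,-53.9,120,81.6),(409.5,-53.9,16,81.6)])
E
```

```text
[ 1.20701095e+00  2.38161814e-01 -1.34915449e-02  1.31918194e+00
 -1.24913746e-05  1.57079516e+00]
(409.5, -53.9, 120, 81.6) [-401.9 -429.6   87. ] [-0.     0.    -0.217] rows 11.9 1.4
(409.5, -53.9, 16, 81.6) [-401.9 -429.6  191. ] [-0.     0.    -0.217] rows 12.4 1.4
```

Emit:
carry_out:
  moves:
    - [60,-402,-430,87,0,0,-0.217]
    - [60,-402,-430,87,0,0,-0.217]
    - [60,-402,-430,87,0,0,-0.217]
    - [60,-402,-430,87,0,0,-0.217]
    - [60,-402,-430,87,0,0,-0.217]
    - [60,-402,-430,87,0,0,-0.217]
    - [60,-402,-430,87,0,0,-0.217]
    - [60,-402,-430,87,0,0,-0.217]

```text
time: 1.4
position: [0.3369, 0.1226, 0.1486]
tool_rot: [0.229, 3.132, 0.001]
contact_force: [0.8, 0.4, -0.0]
opening: 0.0601
finger_force: 0.0
```

```bash
python3 - <<'E'
from h import *
print(arm.get_state()["joints"])
go([(409.5,-53.9,120,81.6),(409.5,-53.9,16,81.6)])
E
```

```text
[ 3.48915081e-01 -1.77215230e-02 -4.65122293e-01  1.12200900e+00
 -4.69028661e-05  4.95193489e-01]
(409.5, -53.9, 120, 81.6) [ -97.5 -164.    28.7] [0.001 0.001 0.   ] rows 3.9 0.0
(409.5, -53.9, 16, 81.6) [ -97.4 -164.1  132.7] [0.001 0.001 0.   ] rows 4.6 0.0
```

Emit:
carry_out:
  moves:
    - [50,-97.5,-164,28.7,0,0,0]
    - [50,-97.5,-164,28.7,0,0,0]
    - [50,-97.5,-164,28.7,0,0,0]
    - [50,-97.5,-164,28.7,0,0,0]
    - [50,-97.5,-164,100,0,0,0]
    - [50,-97.5,-164,100,0,0,0]
    - [50,-97.5,-164,100,0,0,0]
    - [50,-97.5,-164,100,0,0,0]

```text
time: 2.2
position: [0.409, -0.0522, 0.049]
tool_rot: [-0.23, -3.133, 0.0]
contact_force: [0.1, 0.1, -0.4]
opening: 0.0499
finger_force: 0.0
```

```bash
python3 - <<'E'
from h import *
go([(409.5,-53.9,16,81.6)])
p,d=arm.grab_frame("side"); cv2.imwrite("pics/s1.png",cv2.resize(p[200:340,200:380],None,fx=4,fy=4))
p,d=arm.grab_frame("top"); cv2.imwrite("pics/t1.png",p)
E
```

```text
(409.5, -53.9, 16, 81.6) [-0.7 -1.6 33. ] [-0. -0. -0.] rows 0.7 0.0
```

View pics/s1.png

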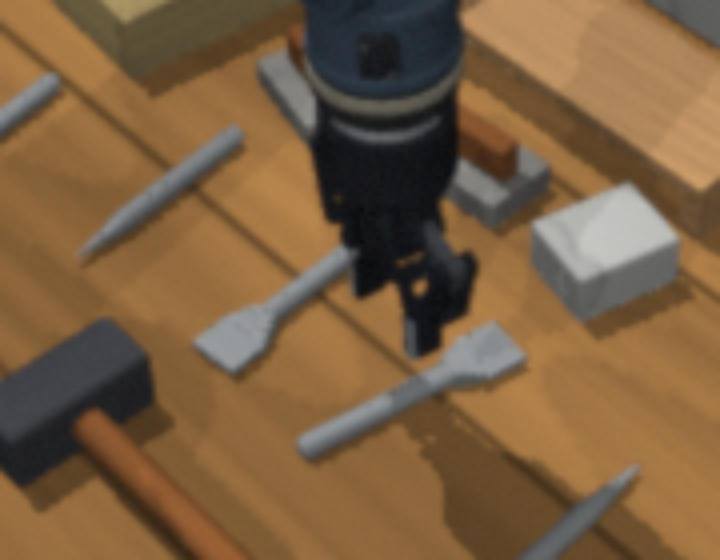

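The side crop shows the fingers straddling flat F3, whose blade is at crop (485,355). The fingertips are much slimmer than the knuckles. I'll descend, grip and lift.

Emit:
carry_out:
  moves:
    - [50,-0.7,-1.6,33,0,0,0]
    - [50,-0.7,-1.6,33,0,0,0]
    - [0,-0.7,-1.6,33,0,0,0]
    - [0,-0.7,-1.6,33,0,0,0]
    - [0,-0.7,-1.6,33,0,0,0]
    - [0,-0.7,-1.6,33,0,0,0]
    - [0,-0.7,-1.6,33,0,0,0]
    - [0,-0.7,-1.6,33,0,0,0]

```text
time: 3.1
position: [0.4095, -0.0539, 0.0157]
tool_rot: [0.23, 3.133, -0.0]
contact_force: [0.6, 0.1, 0.4]
opening: 0.0004
finger_force: 0.0
```

Emit:
carry_out:
  moves:
    - [0,0,0,-50,0,0,0]
    - [0,0,0,-100,0,0,0]
    - [0,0,0,-130,0,0,0]
    - [0,0,0,-130,0,0,0]

```text
time: 3.5
position: [0.4119, -0.0542, 0.1495]
tool_rot: [0.23, 3.126, -0.001]
contact_force: [0.9, 0.2, -0.2]
opening: -0.0002
finger_force: 0.0
```

```bash
cat >> h.py <<'E'
# tray: centre mm, yaw deg. slot(x,y): tray coordinates to world
TL=(550.7,390.8,-4.5); TR=(560.5,-396.1,0.8)
def slot(T,x,y,z,th):
    a=np.radians(T[2]); return (round(float(T[0]+x*np.cos(a)-y*np.sin(a)),1),round(float(T[1]+x*np.sin(a)+y*np.cos(a)),1),z,th)
E
python3 - <<'E'
from h import *
s=arm.get_state(); print(s["opening"],s["finger_force"],s["joints"].round(2))
# F3: blade at -y; grasp at chisel x=-5 -> TCP at tray y=+5
go([slot(TL,-44,5,140,-4.5),slot(TL,-44,5,26,-4.5)])
E
```

```text
-0.00019912029293019955 0.0 [-0.13  0.08 -0.37  1.12 -0.    0.02]
(507.2, 399.2, 140, -4.5) [-27.8 462.5   9.7] [0.005 0.006 1.502] rows 9.3 10.0
(507.2, 399.2, 26, -4.5) [-27.  462.5 123.7] [0.005 0.006 1.502] rows 9.6 10.0
```

Opening 0, so the grasp missed. I'll look again.

```bash
python3 - <<'E'
from h import *
p,d=arm.grab_frame("top"); cv2.imwrite("pics/t2.png",p[150:380,100:500]); 
E
```

```text
(no output)
```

View pics/t2.png

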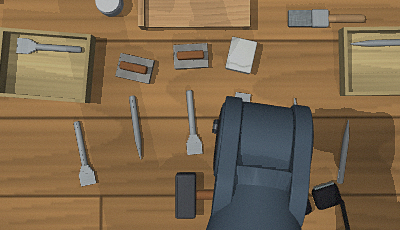

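The top crop is mostly blocked by the arm, but F3's blade still shows near (243,95), about where it was. The side camera should show where the shank is relative to the tool.

```bash
python3 - <<'E'
from h import *
p,d=arm.grab_frame("side"); cv2.imwrite("pics/s2.png",cv2.resize(p[200:340,200:380],None,fx=4,fy=4))
W=cloud("side",d)
m=(abs(W[...,0]-.41)<.1)&(abs(W[...,1]+.05)<.06)&(W[...,2]>.0075)&(W[...,2]<.03)
P=W[m]; print(len(P)); print(pca(P), np.percentile(P[:,2],[50,95]))
W0=cloud("side",np.load("pics/side0.npy")); P=W0[(abs(W0[...,0]-.41)<.1)&(abs(W0[...,1]+.05)<.06)&(W0[...,2]>.0075)&(W0[...,2]<.03)]; print(pca(P))
E
```

```text
425
[415.1 -53.7  -8.   -1.3  -0.5 149.5  15.   40.2] [0.01218142 0.01663875]
[ 4.156e+02 -5.360e+01 -8.000e+00  2.000e-01 -2.000e-01  1.484e+02
  1.620e+01  3.790e+01]
```

View pics/s2.png

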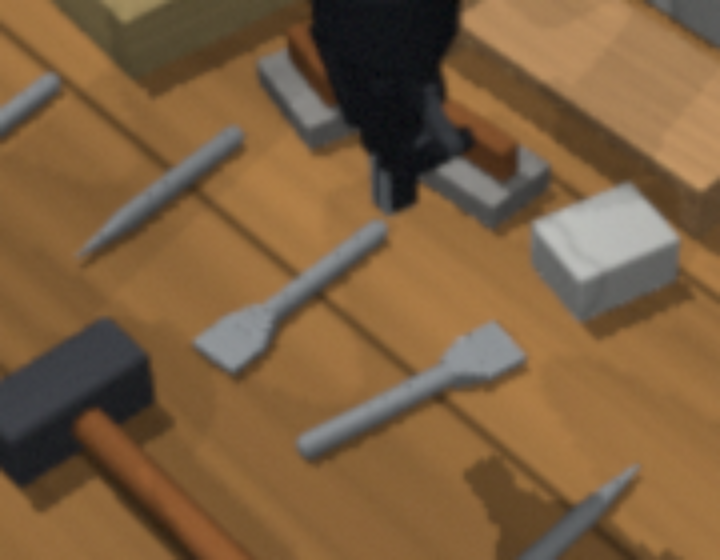

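```bash
python3 - <<'E'
from h import *
s=arm.get_state(); p=s["position"]; print(p, s["opening"])
W=cloud("side")
m=(abs(W[...,0]-p[0])<.06)&(abs(W[...,1]-p[1])<.06)&(W[...,2]>.06)&(W[...,2]<.25)
P=W[m]; print(len(P), np.sort(P[:,2])[:40:4].round(3))
lo=P[P[:,2]<p[2]+.0]; print(np.round([lo.min(0),lo.max(0)],3))
W=cloud("top")
go([(409.5,-53.9,60,81.6),(409.5,-53.9,13,81.6)])
E
```

```text
[ 0.40970982 -0.05394807  0.14588102] 0.00011759019679725145
376 [0.171 0.176 0.178 0.179 0.181 0.182 0.183 0.184 0.185 0.185]Traceback (most recent call last):
  File "<stdin>", line 6, in <module>
    return umr_minimum(a, axis, None, out, keepdims, initial, where)
ValueError: zero-size array to reduction operation minimum which has no identity
```

```bash
python3 - <<'E'
from h import *
s=arm.get_state(); p=s["position"]
m=arm.camera_model("side"); T=np.linalg.inv(m["cam_to_world"])
for dz in(-.011,0,.02,.04):
    q=T@np.r_[p+[0,0,dz],1]; u=m["mtx"]@(q[:3]/q[2]); print(dz,u[:2].round(1),"crop",((u[:2]-200)*4).round(),q[2].round(3))
W=cloud("side")
for v in range(232,256,3): print(v,[tuple((W[v,u]*1000).astype(int)) for u in(292,296,300,304)])
go([(409.5,-53.9,60,81.6),(409.5,-53.9,13,81.6)])
E
```

```text
-0.011 [298.5 263.5] crop [394. 254.] 1.209
0 [298.4 260.1] crop [393. 240.] 1.202
0.02 [298.1 253.7] crop [392. 215.] 1.188
0.04 [297.8 247.2] crop [391. 189.] 1.174
232 [(np.int64(392), np.int64(-56), np.int64(241)), (np.int64(395), np.int64(-66), np.int64(246)), (np.int64(398), np.int64(-75), np.int64(250)), (np.int64(416), np.int64(-67), np.int64(234))]
235 [(np.int64(397), np.int64(-49), np.int64(225)), (np.int64(396), np.int64(-64), np.int64(236)), (np.int64(403), np.int64(-69), np.int64(235)), (np.int64(392), np.int64(-94), np.int64(259))]
238 [(np.int64(397), np.int64(-50), np.int64(217)), (np.int64(395), np.int64(-65), np.int64(228)), (np.int64(405), np.int64(-67), np.int64(224)), (np.int64(391), np.int64(-96), np.int64(253))]
241 [(np.int64(399), np.int64(-46), np.int64(204)), (np.int64(396), np.int64(-64), np.int64(219)), (np.int64(394), np.int64(-79), np.int64(230)), (np.int64(391), np.int64(-96), np.int64(244))]
244 [(np.int64(400), np.int64(-45), np.int64(194)), (np.int64(399), np.int64(-59), np.int64(205)), (np.int64(394), np.int64(-79), np.int64(222)), (np.int64(392), np.int64(-94), np.int64(234))]
247 [(np.int64(400), np.int64(-43), np.int64(183)), (np.int64(401), np.int64(-57), np.int64(193)), (np.int64(405), np.int64(-65), np.int64(195)), (np.int64(538), np.int64(77), np.int64(4))]
250 [(np.int64(509), np.int64(93), np.int64(1)), (np.int64(401), np.int64(-56), np.int64(183)), (np.int64(403), np.int64(-67), np.int64(189)), (np.int64(535), np.int64(74), np.int64(-2))]
253 [(np.int64(501), np.int64(83), np.int64(2)), (np.int64(399), np.int64(-57), np.int64(176)), (np.int64(411), np.int64(-57), np.int64(168)), (np.int64(525), np.int64(63), np.int64(1))]
(409.5, -53.9, 60, 81.6) [-1.1  0.  84.5] [-0.    -0.002 -0.   ] rows 1.7 0.0
(409.5, -53.9, 13, 81.6) [ -1.2   0.  131.5] [-0.    -0.002 -0.   ] rows 2.6 0.0
```

```bash
python3 - <<'E'
from h import *
m=arm.camera_model("side"); T=m["cam_to_world"];K=m["mtx"]
def ray(u,v,n,p):   # meet plane through p with normal n
    r=T[:3,:3]@np.linalg.solve(K,[u,v,1]); o=T[:3,3]; return o+r*((p-o)@n)/(r@n)
# s1: right finger tip bottom, plane through tcp containing tool y and z (normal = tool x)
th=np.radians(81.6); p=np.array([.409,-.0522,.049])
print("s1",ray(200+422/4,200+355/4,np.array([-np.sin(th),np.cos(th),0]),p)-p)
th=np.radians(69.4); p=np.array([.187,.491,.207]); print("s0",ray(79,168,np.array([-np.sin(th),np.cos(th),0]),p)-p)
E
```

```text
s1 [-0.00407109 -0.02756935  0.02469211]
s0 [-0.02937569 -0.07815275  0.064764  ]
```

Emit:
carry_out:
  moves:
    - [30,-1,0,50,0,0,0]
    - [30,-1,0,100,0,0,0]
    - [30,-1,0,120,0,0,0]
    - [30,-1,0,130,0,0,0]
    - [30,-1,0,136,0,0,0]
    - [30,-1,0,136,0,0,0]

```text
time: 4.3
position: [0.4103, -0.054, 0.0093]
tool_rot: [-0.23, -3.132, 0.0]
contact_force: [1.5, 0.1, 0.5]
opening: 0.0301
finger_force: 0.0
```

```bash
python3 - <<'E'
from h import *
s=arm.get_state();print(s["position"],s["contact_force"],s["opening"],s["joints"])
p,d=arm.grab_frame("side"); cv2.imwrite("pics/s3.png",cv2.resize(p[230:320,240:350],None,fx=5,fy=5))
E
```

```text
[ 0.41032925 -0.05403572  0.00928513] [1.46912252 0.14076574 0.52886869] 0.03006481517066402 [-1.30879772e-01  2.23714637e-01 -6.01239823e-01  7.46559416e-01
 -6.93709744e-05  1.59290802e-02]
```

View pics/s3.png

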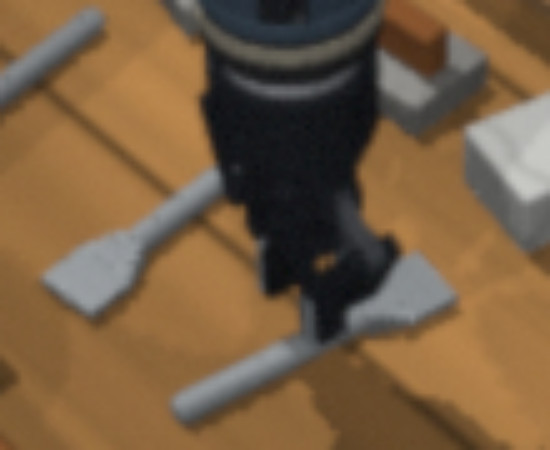

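The near fingertip at crop (325,335) hangs above the shank. By the camera the tips sit about 20 mm behind the reported TCP, not 11 mm ahead of it. I'll go on down in small steps and watch the force.

Emit:
carry_out:
  moves:
    - [30,-1,0,6,0,0,0]
    - [30,-1,0,12,0,0,0]
    - [30,-1,0,12,0,0,0]

```text
time: 4.65
position: [0.4112, -0.0542, -0.0028]
tool_rot: [-0.23, -3.133, 0.0]
contact_force: [0.3, -0.9, 0.1]
opening: 0.03
finger_force: 0.0
```

Emit:
carry_out:
  moves:
    - [30,0,0,4,0,0,0]
    - [30,0,0,8,0,0,0]
    - [30,0,0,8,0,0,0]

```text
time: 4.95
position: [0.411, -0.0541, -0.0109]
tool_rot: [-0.23, -3.132, 0.0]
contact_force: [0.0, -0.5, -0.1]
opening: 0.0301
finger_force: 0.0
```

```bash
python3 - <<'E'
from h import *
s=arm.get_state();print(s["position"],s["contact_force"],s["opening"])
p,d=arm.grab_frame("side"); cv2.imwrite("pics/s4.png",cv2.resize(p[230:320,240:350],None,fx=5,fy=5))
E
```

```text
[ 0.41102653 -0.05411991 -0.0109266 ] [ 0.01130069 -0.49126718 -0.14572919] 0.03005255797504486
```

View pics/s4.png

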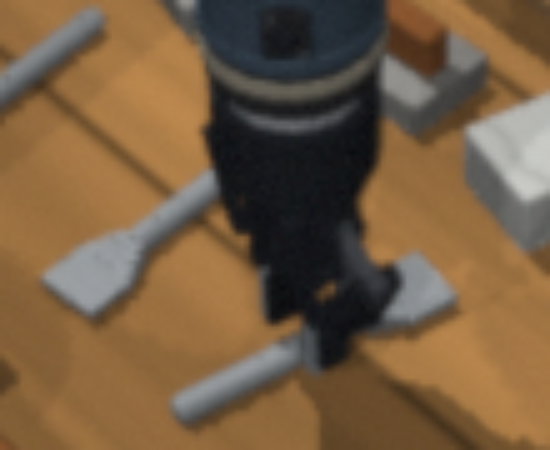

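The near finger now reaches down beside the shank. I'll lower another 4 mm and close.

Emit:
carry_out:
  moves:
    - [30,0,0,4,0,0,0]
    - [30,0,0,4,0,0,0]
    - [0,0,0,4,0,0,0]
    - [0,0,0,4,0,0,0]
    - [0,0,0,4,0,0,0]
    - [0,0,0,4,0,0,0]

```text
time: 5.6
position: [0.4114, -0.0541, -0.0143]
tool_rot: [0.23, 3.133, 0.0]
contact_force: [-1.5, 1.6, 6.1]
opening: 0.0113
finger_force: 58.9
```

Emit:
carry_out:
  moves:
    - [0,0,0,-50,0,0,0]
    - [0,0,0,-100,0,0,0]
    - [0,0,0,-140,0,0,0]
    - [0,0,0,-140,0,0,0]

```text
time: 6.0
position: [0.4145, -0.0547, 0.1302]
tool_rot: [0.23, 3.125, -0.001]
contact_force: [-0.3, -0.6, -2.6]
opening: 0.011
finger_force: 59.4
```

```bash
python3 - <<'E'
from h import *
s=arm.get_state(); print(s["opening"],s["finger_force"],s["joints"].round(2),s["position"])
go([slot(TL,-44,5,120,-4.5)])
E
```

```text
0.011029731034690968 59.432814717292786 [-0.13  0.09 -0.4   1.07 -0.    0.02] [ 0.41446356 -0.05470284  0.13018862]
(507.2, 399.2, 120, -4.5) [-25.2 462.6  10.3] [0.006 0.007 1.502] rows 9.3 10.0
```

Emit:
carry_out:
  moves:
    - [0,-25,463,10,0,0,1.5]
    - [0,-25,463,10,0,0,1.5]
    - [0,-25,463,10,0,0,1.5]
    - [0,-25,463,10,0,0,1.5]
    - [0,-25,463,10,0,0,1.5]
    - [0,-25,463,10,0,0,1.5]
    - [0,-25,463,10,0,0,1.5]
    - [0,-25,463,10,0,0,1.5]

```text
time: 6.8
position: [0.4831, 0.2984, 0.1164]
tool_rot: [-1.812, -2.566, 0.003]
contact_force: [1.3, -0.3, -0.6]
opening: 0.0114
finger_force: 59.5
```

```bash
python3 - <<'E'
from h import *
s=arm.get_state(); print(s["opening"],s["finger_force"],s["joints"].round(2))
go([slot(TL,-44,3.5,110,-4.5),slot(TL,-44,3.5,50,-4.5)])
E
```

```text
0.011372264626758482 59.47914719581604 [ 0.55  0.36 -0.08  1.13 -0.    1.78]
(507.1, 397.7, 110, -4.5) [85.6 55.9  6.2] [-0.002  0.001  0.42 ] rows 2.0 2.8
(507.1, 397.7, 50, -4.5) [85.6 56.  66.2] [-0.002  0.001  0.42 ] rows 2.4 2.8
```

Emit:
carry_out:
  moves:
    - [0,85,56,6,0,0,0.4]
    - [0,85,56,6,0,0,0.4]
    - [0,85,56,6,0,0,0.4]
    - [0,85,56,6,0,0,0.4]
    - [0,85,56,6,0,0,0.4]
    - [0,85,56,6,0,0,0.4]

```text
time: 7.4
position: [0.5071, 0.3946, 0.1116]
tool_rot: [2.278, 2.164, -0.002]
contact_force: [0.5, -0.2, -2.9]
opening: 0.0112
finger_force: 59.5
```

```bash
python3 - <<'E'
from h import *
s=arm.get_state(); print(s["opening"],s["finger_force"],s["joint_vel"].round(3))
go([slot(TL,-44,3.5,50,-4.5),slot(TL,-44,3.5,-3,-4.5)])
E
```

```text
0.011166324176080782 59.531471729278564 [-0.003 -0.009  0.007  0.001  0.002  0.011]
(507.1, 397.7, 50, -4.5) [ 3.2 -0.1 61.6] [-0.001  0.001  0.027] rows 1.2 0.2
(507.1, 397.7, -3, -4.5) [  3.2  -0.  114.6] [-0.001  0.001  0.027] rows 2.3 0.2
```

Emit:
carry_out:
  moves:
    - [0,3,0,40,0,0,0.027]
    - [0,3,0,80,0,0,0.027]
    - [0,3,0,105,0,0,0.027]
    - [0,3,0,112,0,0,0.027]
    - [0,3,0,116,0,0,0.027]
    - [0,3,0,116,0,0,0.027]

```text
time: 8.0
position: [0.5081, 0.3988, -0.0031]
tool_rot: [2.308, 2.131, 0.002]
contact_force: [0.0, 0.1, -3.4]
opening: 0.011
finger_force: 63.4
```

Emit:
carry_out:
  moves:
    - [24,0,0,0,0,0,0]
    - [24,0,0,0,0,0,0]
    - [24,0,0,0,0,0,0]
    - [24,0,0,-30,0,0,0]
    - [24,0,0,-80,0,0,0]
    - [24,0,0,-120,0,0,0]
    - [24,0,0,-120,0,0,0]

```text
time: 8.7
position: [0.51, 0.401, 0.1227]
tool_rot: [2.308, 2.131, 0.016]
contact_force: [1.3, -0.3, -0.0]
opening: 0.0241
finger_force: 0.0
```

```bash
python3 - <<'E'
from h import *
a=np.radians(12); go([(348.5+5*np.cos(a),308.1+5*np.sin(a),90,102),(348.5+5*np.cos(a),308.1+5*np.sin(a),-11,102)])
p,d=arm.grab_frame("side"); cv2.imwrite("pics/s5.png",cv2.resize(p[130:330,150:390],None,fx=3,fy=3))
E
```

```text
(np.float64(353.390738003669), np.float64(309.13955845408884), 90, 102) [-104.3 -149.1   30.8] [ 0.012  0.002 -1.86 ] rows 3.7 12.4
(np.float64(353.390738003669), np.float64(309.13955845408884), -11, 102) [-105.  -149.8  131.8] [ 0.012  0.002 -1.86 ] rows 4.5 12.4
```

View pics/s5.png

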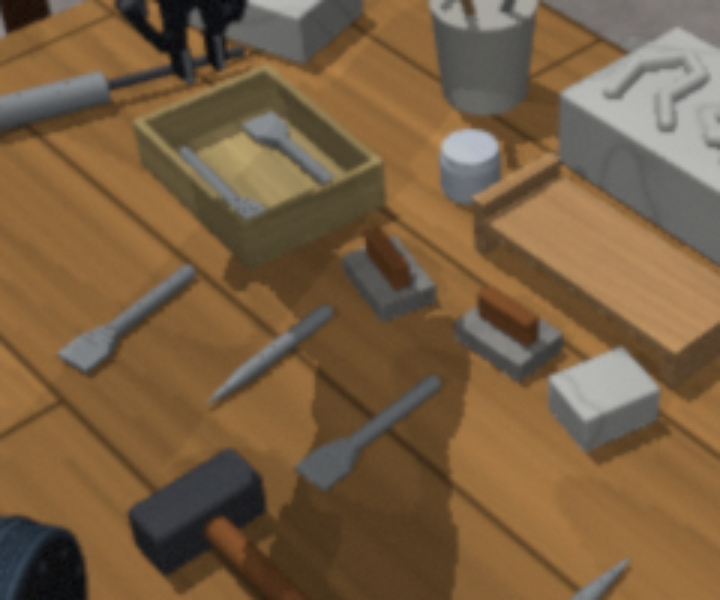

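F3 lies flat in the left tray against its near side, blade at the right end, opposite to the kept flat. Next is F1.

Emit:
carry_out:
  moves:
    - [34,-104,-149,31,0,0,-1.86]
    - [34,-104,-149,31,0,0,-1.86]
    - [34,-104,-149,31,0,0,-1.86]
    - [34,-104,-149,31,0,0,-1.86]
    - [34,-104,-149,31,0,0,-1.86]
    - [34,-104,-149,31,0,0,-1.86]
    - [34,-104,-149,31,0,0,-1.86]
    - [34,-104,-149,31,0,0,-1.86]

```text
time: 9.55
position: [0.3498, 0.3065, 0.084]
tool_rot: [-0.692, -3.064, 0.002]
contact_force: [-0.7, -0.6, -0.2]
opening: 0.0338
finger_force: 0.0
```

```bash
python3 - <<'E'
from h import *
np.set_printoptions(suppress=True)
go([(353.4,309.1,90,102)])
W=np.mean([cloud() for _ in range(4)],0)
z=W[...,2]
def rg(x0,x1,y0,y1,z0=.0075,z1=.03): return W[(W[...,0]>x0)&(W[...,0]<x1)&(W[...,1]>y0)&(W[...,1]<y1)&(z>z0)&(z<z1)]
print("A",pca(rg(.485,.535,.30,.48,.0165,.032)))
E
```

```text
(353.4, 309.1, 90, 102) [-2.1  3.9 -6. ] [-0.001 -0.001 -0.653] rows 0.1 4.4
A [506.7 392.7  85.8  -0.8   0.4 147.9  32.9  15.2]
```

Emit:
carry_out:
  moves:
    - [34,-2,4,-6,0,0,-0.653]
    - [34,-2,4,-6,0,0,-0.653]
    - [34,-2,4,-6,0,0,-0.653]
    - [34,-2,4,-6,0,0,-0.653]
    - [34,-2,4,-6,0,0,-0.653]
    - [34,-2,4,40,0,0,-0.653]
    - [34,-2,4,40,0,0,-0.653]
    - [34,-2,4,40,0,0,-0.653]

```text
time: 10.55
position: [0.3534, 0.309, 0.0446]
tool_rot: [0.313, -3.124, 0.003]
contact_force: [-0.5, 0.2, 0.7]
opening: 0.0341
finger_force: 0.0
```

```bash
python3 - <<'E'
from h import *
go([(353.4,309.1,-11,102)])
E
```

```text
(353.4, 309.1, -11, 102) [-0.2  0.1 55.6] [-0.001 -0.002 -0.009] rows 1.1 0.1
```

Emit:
carry_out:
  moves:
    - [34,0,0,30,0,0,-0.009]
    - [34,0,0,50,0,0,-0.009]
    - [34,0,0,56,0,0,-0.009]
    - [34,0,0,56,0,0,-0.009]
    - [0,0,0,56,0,0,-0.009]
    - [0,0,0,56,0,0,-0.009]
    - [0,0,0,56,0,0,-0.009]
    - [0,0,0,56,0,0,-0.009]

```text
time: 11.35
position: [0.3548, 0.3102, -0.0102]
tool_rot: [-0.331, 3.123, 0.001]
contact_force: [0.4, -0.6, 8.1]
opening: -0.0003
finger_force: 3.7
```

Emit:
carry_out:
  moves:
    - [0,0,0,0,0,0,0]
    - [0,0,0,-50,0,0,0]
    - [0,0,0,-100,0,0,0]
    - [0,0,0,-130,0,0,0]
    - [0,0,0,-130,0,0,0]

```text
time: 11.85
position: [0.3562, 0.3115, 0.1234]
tool_rot: [-0.331, 3.118, 0.007]
contact_force: [-0.4, -0.0, -0.3]
opening: 0.0
finger_force: 0.0
```

```bash
python3 - <<'E'
from h import *
s=arm.get_state(); print(s["opening"],s["finger_force"],s["joints"].round(2))
go([slot(TL,-14,-5,118,-4.5)])
E
```

```text
1.438976410600777e-05 0.0 [ 0.72  0.19 -0.3   1.07 -0.    0.51]
(536.4, 386.9, 118, -4.5) [-191.9   35.9    6.8] [9.000e-03 1.000e-03 1.861e+00] rows 3.9 12.4
```

It slipped off the top of the shank, so the tips need to be lower still (TCP about -21). First I'll check that F1 hasn't moved.

```bash
python3 - <<'E'
from h import *
np.set_printoptions(suppress=True)
for d in (np.load("pics/side0.npy"),None):
    W=cloud("side",d)
    P=W[(abs(W[...,0]-.348)<.09)&(abs(W[...,1]-.308)<.05)&(W[...,2]>.0075)&(W[...,2]<.03)]; print(pca(P))
go([(353.4,309.1,40,102),(353.4,309.1,-20,102)])
E
```

```text
[350.1 309.5  11.   -0.   -0.2 150.8  61.9  73.1]
[350.5 309.9  11.2  -0.9  -0.6 150.1  38.9  16.1]
(353.4, 309.1, 40, 102) [ 2.6 -1.4 81.1] [0.002 0.004 0.002] rows 1.6 0.0
(353.4, 309.1, -20, 102) [  2.8  -1.5 141.1] [0.002 0.004 0.002] rows 2.8 0.0
```

Emit:
carry_out:
  moves:
    - [34,2,-1,50,0,0,0]
    - [34,2,-1,100,0,0,0]
    - [34,2,-1,125,0,0,0]
    - [34,2,-1,135,0,0,0]
    - [34,2,-1,140,0,0,0]
    - [34,2,-1,140,0,0,0]

```text
time: 12.5
position: [0.3525, 0.3084, -0.0211]
tool_rot: [0.332, -3.124, 0.0]
contact_force: [0.4, -0.6, 0.5]
opening: 0.0342
finger_force: 0.0
```

Emit:
carry_out:
  moves:
    - [0,0,0,0,0,0,0]
    - [0,0,0,0,0,0,0]
    - [0,0,0,0,0,0,0]
    - [0,0,0,0,0,0,0]
    - [0,0,0,0,0,0,0]

```text
time: 13.0
position: [0.3533, 0.3092, -0.0198]
tool_rot: [-0.332, 3.122, 0.003]
contact_force: [-0.8, 1.2, 7.3]
opening: 0.0121
finger_force: 59.5
```

Emit:
carry_out:
  moves:
    - [0,0,0,-50,0,0,0]
    - [0,0,0,-100,0,0,0]
    - [0,0,0,-140,0,0,0]
    - [0,0,0,-140,0,0,0]
    - [0,0,0,-140,0,0,0]

```text
time: 13.5
position: [0.3529, 0.3087, 0.1199]
tool_rot: [-0.331, 3.122, 0.002]
contact_force: [0.2, -0.3, -2.5]
opening: 0.0122
finger_force: 59.5
```

```bash
python3 - <<'E'
from h import *
s=arm.get_state(); print(s["opening"],s["finger_force"],s["joints"].round(2))
go([slot(TL,-14,-5,118,-4.5)])
E
```

```text
0.01217087029375217 59.51791763305664 [ 0.72  0.19 -0.31  1.07 -0.    0.51]
(536.4, 386.9, 118, -4.5) [-195.8   37.9    2.4] [3.000e-03 1.000e-03 1.861e+00] rows 4.0 12.4
```

Emit:
carry_out:
  moves:
    - [0,-196,38,2,0,0,1.861]
    - [0,-196,38,2,0,0,1.861]
    - [0,-196,38,2,0,0,1.861]
    - [0,-196,38,2,0,0,1.861]
    - [0,-196,38,2,0,0,1.861]
    - [0,-196,38,2,0,0,1.861]
    - [0,-196,38,2,0,0,1.861]
    - [0,-196,38,2,0,0,1.861]

```text
time: 14.3
position: [0.5352, 0.3859, 0.1141]
tool_rot: [-1.498, -2.759, 0.006]
contact_force: [-0.2, 0.4, -1.5]
opening: 0.0119
finger_force: 59.6
```

```bash
python3 - <<'E'
from h import *
s=arm.get_state(); print(s["opening"],s["finger_force"])
go([slot(TL,-14,-4,110,-4.5)])
E
```

```text
0.011931842602722136 59.60537374019623
(536.4, 387.9, 110, -4.5) [1.1 2.1 4.1] [-0.004  0.002  0.655] rows 0.1 4.4
```

Emit:
carry_out:
  moves:
    - [0,1,2,4,0,0,0.655]
    - [0,1,2,4,0,0,0.655]
    - [0,1,2,4,0,0,0.655]
    - [0,1,2,4,0,0,0.655]
    - [0,1,2,4,0,0,0.655]
    - [0,1,2,4,0,0,0.655]
    - [0,1,2,4,0,0,0.655]

```text
time: 15.0
position: [0.5366, 0.3881, 0.1113]
tool_rot: [-2.299, -2.141, 0.004]
contact_force: [0.3, -0.8, -1.4]
opening: 0.0117
finger_force: 59.6
```

```bash
python3 - <<'E'
from h import *
s=arm.get_state(); print(s["opening"],s["finger_force"])
go([slot(TL,-14,-4,-10,-4.5)])
E
```

```text
0.011673617018050095 59.598339200019836
(536.4, 387.9, -10, -4.5) [0.000e+00 1.000e-01 1.213e+02] [-0.002  0.002  0.008] rows 2.4 0.1
```

Emit:
carry_out:
  moves:
    - [0,0,0,45,0,0,0.008]
    - [0,0,0,85,0,0,0.008]
    - [0,0,0,108,0,0,0.008]
    - [0,0,0,116,0,0,0.008]
    - [0,0,0,121,0,0,0.008]
    - [0,0,0,121,0,0,0.008]

```text
time: 15.6
position: [0.5375, 0.3888, -0.0078]
tool_rot: [2.309, 2.131, 0.001]
contact_force: [0.2, 0.0, -1.0]
opening: 0.012
finger_force: 59.5
```

Emit:
carry_out:
  moves:
    - [19,0,0,0,0,0,0]
    - [19,0,0,0,0,0,0]
    - [19,0,0,0,0,0,0]
    - [19,0,0,-30,0,0,0]
    - [19,0,0,-80,0,0,0]
    - [19,0,0,-120,0,0,0]
    - [19,0,0,-120,0,0,0]

```text
time: 16.3
position: [0.5401, 0.3907, 0.119]
tool_rot: [2.308, 2.129, 0.017]
contact_force: [0.1, -0.5, 0.4]
opening: 0.0185
finger_force: 0.0
```

```bash
python3 - <<'E'
from h import *
a=np.radians(5.5); x,y=420+5*np.cos(a),54.3+5*np.sin(a)
print(x,y); go([(x,y,100,95.5)])
E
```

```text
424.9769809918359 54.779228762601115
(np.float64(424.9769809918359), np.float64(54.779228762601115), 100, 95.5) [-344.2  -87.9   15.9] [ 0.012  0.002 -1.747] rows 7.1 11.7
```

Emit:
carry_out:
  moves:
    - [34,-344,-88,16,0,0,-1.747]
    - [34,-344,-88,16,0,0,-1.747]
    - [34,-344,-88,16,0,0,-1.747]
    - [34,-344,-88,16,0,0,-1.747]
    - [34,-344,-88,16,0,0,-1.747]
    - [34,-344,-88,16,0,0,-1.747]
    - [34,-344,-88,16,0,0,-1.747]
    - [34,-344,-88,16,0,0,-1.747]

```text
time: 17.1
position: [0.4196, 0.05, 0.0958]
tool_rot: [-0.748, -3.051, 0.002]
contact_force: [0.4, 0.8, 0.5]
opening: 0.0344
finger_force: 0.0
```

```bash
python3 - <<'E'
from h import *
np.set_printoptions(suppress=True)
go([(425,54.8,70,95.5)])
W=np.mean([cloud() for _ in range(4)],0); z=W[...,2]
def rg(x0,x1,y0,y1,z0=.0165,z1=.032): return W[(W[...,0]>x0)&(W[...,0]<x1)&(W[...,1]>y0)&(W[...,1]<y1)&(z>z0)&(z<z1)]
print("A",pca(rg(.485,.525,.30,.48)),"B",pca(rg(.522,.570,.30,.48)),"K",pca(rg(.57,.625,.30,.48)))
E
```

```text
(425, 54.8, 70, 95.5) [-2.6  6.8 25.8] [-0.001 -0.001 -0.577] rows 0.5 3.8
A [507.3 392.7  85.4   0.3   1.  148.2  41.4  21. ] B [536.4 389.5  85.7  -0.3   0.1 148.5  14.5  35.9] K [596.4 386.8  87.4  -1.   -0.6 150.   33.3  44.9]
```

Emit:
carry_out:
  moves:
    - [34,-2.5,7,26,0,0,-0.577]
    - [34,-2.5,7,26,0,0,-0.577]
    - [34,-2.5,7,26,0,0,-0.577]
    - [34,-2.5,7,26,0,0,-0.577]
    - [34,-2.5,7,26,0,0,-0.577]
    - [34,-2.5,7,50,0,0,-0.577]
    - [34,-2.5,7,50,0,0,-0.577]
    - [34,-2.5,7,50,0,0,-0.577]

```text
time: 18.1
position: [0.427, 0.0583, 0.0459]
tool_rot: [0.142, -3.137, 0.0]
contact_force: [-0.0, -0.2, 0.4]
opening: 0.0337
finger_force: 0.0
```

```bash
python3 - <<'E'
from h import *
np.set_printoptions(suppress=True)
go([(425,54.8,-20,95.5)])
W=cloud("side"); P=W[(abs(W[...,0]-.42)<.09)&(abs(W[...,1]-.054)<.045)&(W[...,2]>.0075)&(W[...,2]<.03)]; print(pca(P))
E
```

```text
(425, 54.8, -20, 95.5) [ 2.2 -3.3 65.9] [-0.    -0.001 -0.006] rows 1.3 0.0
[420.2  55.5   4.8   2.4  -0.5 145.7  38.5  16.2]
```

Emit:
carry_out:
  moves:
    - [34,2,-3,0,0,0,0]
    - [34,2,-3,40,0,0,0]
    - [34,2,-3,60,0,0,0]
    - [34,2,-3,66,0,0,0]
    - [34,2,-3,66,0,0,0]

```text
time: 18.65
position: [0.4253, 0.0545, -0.0201]
tool_rot: [0.145, -3.137, 0.0]
contact_force: [0.3, -0.1, 0.6]
opening: 0.0341
finger_force: 0.0
```

Emit:
carry_out:
  moves:
    - [0,0,0,0,0,0,0]
    - [0,0,0,0,0,0,0]
    - [0,0,0,0,0,0,0]
    - [0,0,0,0,0,0,0]
    - [0,0,0,0,0,0,0]

```text
time: 19.15
position: [0.4265, 0.0548, -0.0188]
tool_rot: [-0.146, 3.136, 0.0]
contact_force: [-1.3, 0.1, 6.8]
opening: 0.0118
finger_force: 59.2
```

Emit:
carry_out:
  moves:
    - [0,0,0,-50,0,0,0]
    - [0,0,0,-100,0,0,0]
    - [0,0,0,-140,0,0,0]
    - [0,0,0,-140,0,0,0]
    - [0,0,0,-140,0,0,0]

```text
time: 19.65
position: [0.4263, 0.0547, 0.1212]
tool_rot: [-0.146, 3.135, 0.0]
contact_force: [-0.3, 0.4, -2.4]
opening: 0.0116
finger_force: 59.6
```

```bash
python3 - <<'E'
from h import *
s=arm.get_state(); print(s["opening"],s["finger_force"],s["joints"].round(2))
go([slot(TL,15,5,118,175.5)])
E
```

```text
0.011631628041413749 59.62508261203766 [ 0.13  0.12 -0.39  1.06 -0.    0.04]
(566.0, 394.6, 118, 175.5) [-170.6  325.4    3.8] [-0.002  0.003 -1.399] rows 7.3 9.3
```

Emit:
carry_out:
  moves:
    - [0,-170.5,325.5,4,0,0,-1.399]
    - [0,-170.5,325.5,4,0,0,-1.399]
    - [0,-170.5,325.5,4,0,0,-1.399]
    - [0,-170.5,325.5,4,0,0,-1.399]
    - [0,-170.5,325.5,4,0,0,-1.399]
    - [0,-170.5,325.5,4,0,0,-1.399]
    - [0,-170.5,325.5,4,0,0,-1.399]
    - [0,-170.5,325.5,4,0,0,-1.399]

```text
time: 20.45
position: [0.5652, 0.3984, 0.1127]
tool_rot: [1.902, -2.498, -0.001]
contact_force: [0.8, -0.6, -1.6]
opening: 0.012
finger_force: 59.6
```

Emit:
carry_out:
  moves:
    - [0,0,0,0,0,0,-0.149]
    - [0,0,0,0,0,0,-0.199]
    - [0,0,0,0,0,0,-0.199]
    - [0,0,0,0,0,0,-0.199]

```text
time: 20.85
position: [0.5645, 0.3941, 0.1145]
tool_rot: [2.128, -2.308, -0.0]
contact_force: [1.6, -0.0, -2.5]
opening: 0.0121
finger_force: 59.6
```

```bash
python3 - <<'E'
from h import *
s=arm.get_state(); print(s["opening"],s["finger_force"],s["joints"].round(2))
go([slot(TL,15,6,118,175.5),slot(TL,15,6,-9,175.5)])
E
```

```text
0.012099543200064596 59.64054822921753 [ 0.61  0.56  0.25  1.27 -0.   -0.88]
(566.1, 395.6, 118, 175.5) [-1.6 -1.5 -3.5] [ 0.002 -0.002 -0.002] rows 0.1 0.0
(566.1, 395.6, -9, 175.5) [ -1.8  -1.7 123.5] [ 0.002 -0.002 -0.002] rows 2.5 0.0
```

Emit:
carry_out:
  moves:
    - [0,-1.7,-1.6,40,0,0,0]
    - [0,-1.7,-1.6,80,0,0,0]
    - [0,-1.7,-1.6,105,0,0,0]
    - [0,-1.7,-1.6,117,0,0,0]
    - [0,-1.7,-1.6,123.5,0,0,0]
    - [0,-1.7,-1.6,123.5,0,0,0]

```text
time: 21.45
position: [0.5669, 0.3961, -0.0076]
tool_rot: [2.131, -2.308, 0.0]
contact_force: [0.1, 0.6, -2.3]
opening: 0.0122
finger_force: 59.6
```

Emit:
carry_out:
  moves:
    - [19,0,0,0,0,0,0]
    - [19,0,0,0,0,0,0]
    - [19,0,0,0,0,0,0]
    - [19,0,0,-30,0,0,0]
    - [19,0,0,-80,0,0,0]
    - [19,0,0,-125,0,0,0]
    - [19,0,0,-125,0,0,0]
    - [19,0,0,-125,0,0,0]

```text
time: 22.25
position: [0.5677, 0.3967, 0.1195]
tool_rot: [-2.129, 2.305, -0.001]
contact_force: [-0.3, -0.2, 0.1]
opening: 0.0191
finger_force: 0.0
```

```bash
python3 - <<'E'
from h import *
np.set_printoptions(suppress=True)
W=np.mean([cloud() for _ in range(4)],0); z=W[...,2]
def rg(x0,x1,y0,y1,z0=.0075,z1=.03): return W[(W[...,0]>x0)&(W[...,0]<x1)&(W[...,1]>y0)&(W[...,1]<y1)&(z>z0)&(z<z1)]
for n,b in (("P1",(.32,.49,.14,.24)),("P2",(.3,.49,-.25,-.14)),("P3",(.26,.44,-.35,-.26))): print(n,len(rg(*b)),pca(rg(*b)))
a=np.radians(8); # P1 tip at -x: true centre 3 mm towards the tip, grasp at chisel x=-8
x,y=406+8*np.cos(a),183.9+8*np.sin(a); print(x,y); go([(x,y,100,98)])
E
```

```text
P1 353 [410.  184.4   8.   -0.1  -0.2 142.    7.7  15. ]
P2 352 [ 400.7 -191.8    4.4   -0.5    0.   144.8   13.9    7.8]
P3 363 [ 348.9 -299.4   -9.7    1.3   -0.2  146.3   31.1    8.1]
413.92214454993257 185.01338480768052
(np.float64(413.92214454993257), np.float64(185.01338480768052), 100, 98) [221.9 135.1  16.5] [ 0.001 -0.003  1.352] rows 5.2 9.0
```

Emit:
carry_out:
  moves:
    - [34,222,135,16,0,0,1.352]
    - [34,222,135,16,0,0,1.352]
    - [34,222,135,16,0,0,1.352]
    - [34,222,135,16,0,0,1.352]
    - [34,222,135,16,0,0,1.352]
    - [34,222,135,16,0,0,1.352]
    - [34,222,135,16,0,0,1.352]
    - [34,222,135,16,0,0,1.352]

```text
time: 23.25
position: [0.4139, 0.1846, 0.1008]
tool_rot: [0.446, -3.109, 0.001]
contact_force: [0.7, 0.5, 0.0]
opening: 0.034
finger_force: 0.0
```

Emit:
carry_out:
  moves:
    - [34,0,0,40,0,0,0.149]
    - [34,0,0,50,0,0,0.152]
    - [34,0,0,50,0,0,0.152]
    - [34,0,0,50,0,0,0.152]

```text
time: 23.65
position: [0.4146, 0.1854, 0.0516]
tool_rot: [0.225, -3.133, 0.001]
contact_force: [0.6, -0.2, 0.1]
opening: 0.0335
finger_force: 0.0
```

```bash
python3 - <<'E'
from h import *
go([(414,185,-20,98)])
E
```

```text
(414, 185, -20, 98) [ 0.6 -0.3 71.6] [-0.    -0.001  0.004] rows 1.4 0.0
```

Emit:
carry_out:
  moves:
    - [34,0.5,-0.3,35,0,0,0]
    - [34,0.5,-0.3,60,0,0,0]
    - [34,0.5,-0.3,71,0,0,0]
    - [34,0.5,-0.3,71,0,0,0]

```text
time: 24.05
position: [0.4139, 0.185, -0.02]
tool_rot: [0.222, -3.132, 0.001]
contact_force: [-0.4, -0.3, 1.3]
opening: 0.034
finger_force: 0.0
```

Emit:
carry_out:
  moves:
    - [0,0,0,0,0,0,0]
    - [0,0,0,0,0,0,0]
    - [0,0,0,0,0,0,0]
    - [0,0,0,0,0,0,0]
    - [0,0,0,0,0,0,0]

```text
time: 24.55
position: [0.4153, 0.1856, -0.0182]
tool_rot: [-0.22, 3.132, 0.001]
contact_force: [-1.4, -0.1, 7.7]
opening: 0.012
finger_force: 59.6
```

Emit:
carry_out:
  moves:
    - [0,0,0,-50,0,0,0]
    - [0,0,0,-100,0,0,0]
    - [0,0,0,-140,0,0,0]
    - [0,0,0,-140,0,0,0]
    - [0,0,0,-140,0,0,0]

```text
time: 25.05
position: [0.4149, 0.1854, 0.1215]
tool_rot: [-0.22, 3.131, 0.001]
contact_force: [0.8, -0.1, -2.3]
opening: 0.0121
finger_force: 59.5
```

```bash
python3 - <<'E'
from h import *
s=arm.get_state(); print(s["opening"],s["finger_force"],s["joints"].round(2))
go([slot(TR,-44,-8,118,0.8)])
E
```

```text
0.012082513900538237 59.49036955833435 [ 0.42  0.16 -0.34  1.07 -0.    0.28]
(516.6, -404.7, 118, 0.8) [ -18.3 -598.5    3.2] [0.003 0.002 1.697] rows 12.0 11.3
```

Emit:
carry_out:
  moves:
    - [0,-18,-598,3,0,0,1.697]
    - [0,-18,-598,3,0,0,1.697]
    - [0,-18,-598,3,0,0,1.697]
    - [0,-18,-598,3,0,0,1.697]
    - [0,-18,-598,3,0,0,1.697]
    - [0,-18,-598,3,0,0,1.697]
    - [0,-18,-598,3,0,0,1.697]
    - [0,-18,-598,3,0,0,1.697]

```text
time: 25.85
position: [0.4808, -0.2109, 0.1167]
tool_rot: [-1.596, -2.703, 0.0]
contact_force: [0.6, 0.4, -1.5]
opening: 0.0121
finger_force: 59.6
```

```bash
python3 - <<'E'
from h import *
s=arm.get_state(); print(s["opening"],s["finger_force"],s["joints"].round(2))
go([slot(TR,-44,-8,118,0.8)])
E
```

```text
0.012097861921179787 59.56656217575073 [-0.41  0.29 -0.18  1.1   0.    0.65]
(516.6, -404.7, 118, 0.8) [-187.   -62.3   -1.6] [-0.002 -0.002  0.49 ] rows 3.9 3.3
```

Emit:
carry_out:
  moves:
    - [0,-187,-62,-1,0,0,0.49]
    - [0,-187,-62,-1,0,0,0.49]
    - [0,-187,-62,-1,0,0,0.49]
    - [0,-187,-62,-1,0,0,0.49]
    - [0,-187,-62,-1,0,0,0.49]
    - [0,-187,-62,-1,0,0,0.49]
    - [0,-187,-62,-1,0,0,0.49]

```text
time: 26.55
position: [0.5184, -0.4013, 0.118]
tool_rot: [-2.196, -2.243, 0.0]
contact_force: [-1.1, 0.7, -2.0]
opening: 0.0119
finger_force: 59.6
```

```bash
python3 - <<'E'
from h import *
s=arm.get_state(); print(s["opening"],s["finger_force"],s["joints"].round(2))
go([slot(TR,-44,-8,-9,0.8)])
E
```

```text
0.011949966034446894 59.57575857639313 [-0.66  0.5   0.16  1.23  0.    0.89]
(516.6, -404.7, -9, 0.8) [ -3.6  -1.6 127. ] [-0.002 -0.002  0.007] rows 2.5 0.1
```

Emit:
carry_out:
  moves:
    - [0,-3.5,-1.6,40,0,0,0.007]
    - [0,-3.5,-1.6,85,0,0,0.007]
    - [0,-3.5,-1.6,110,0,0,0.007]
    - [0,-3.5,-1.6,121,0,0,0.007]
    - [0,-3.5,-1.6,127,0,0,0.007]
    - [0,-3.5,-1.6,127,0,0,0.007]

```text
time: 27.15
position: [0.5181, -0.4057, -0.007]
tool_rot: [2.205, 2.237, -0.0]
contact_force: [-0.9, -0.7, -2.2]
opening: 0.0122
finger_force: 59.5
```

Emit:
carry_out:
  moves:
    - [19,0,0,0,0,0,0]
    - [19,0,0,0,0,0,0]
    - [19,0,0,0,0,0,0]
    - [19,0,0,-30,0,0,0]
    - [19,0,0,-80,0,0,0]
    - [19,0,0,-125,0,0,0]
    - [19,0,0,-125,0,0,0]
    - [19,0,0,-125,0,0,0]

```text
time: 27.95
position: [0.5185, -0.4068, 0.1195]
tool_rot: [2.204, 2.234, 0.0]
contact_force: [0.1, 0.2, -1.2]
opening: 0.0191
finger_force: 0.0
```

```bash
python3 - <<'E'
from h import *
np.set_printoptions(suppress=True)
W=np.mean([cloud() for _ in range(4)],0); z=W[...,2]
def rg(x0,x1,y0,y1,z0=.0075,z1=.03): return W[(W[...,0]>x0)&(W[...,0]<x1)&(W[...,1]>y0)&(W[...,1]<y1)&(z>z0)&(z<z1)]
for n,b in (("P2",(.3,.49,-.25,-.14)),("P3",(.26,.44,-.35,-.26))): print(n,len(rg(*b)),pca(rg(*b)))
a=np.radians(4.2); # P2 tip at +x, true centre 403.7,-191.5, grasp at chisel x=-8
x,y=403.7-8*np.cos(a),-191.5-8*np.sin(a); print(x,y); go([(x,y,90,94.2),(x,y,90,-85.8)])
print(arm.get_state()["joints"])
E
```

```text
P2 358 [ 400.7 -191.7    4.5   -0.8    0.1  144.7   14.3    8.2]
P3 361 [ 348.8 -299.4   -9.6    1.2   -0.2  146.4   32.2    7.6]
395.72148418220434 -192.08590557702107
(np.float64(395.72148418220434), np.float64(-192.08590557702107), 90, 94.2) [ 215.1 -118.3   26.5] [-0.    -0.003 -1.631] rows 4.9 10.9
(np.float64(395.72148418220434), np.float64(-192.08590557702107), 90, -85.8) [ 215.1 -118.3   26.5] [-0.003  0.     1.511] rows 4.9 10.1
[-0.66524078  0.50479951  0.16053621  1.22887645 -0.00010184  0.89198056]
```

Emit:
carry_out:
  moves:
    - [34,215,-118,26,0,0,1.511]
    - [34,215,-118,26,0,0,1.511]
    - [34,215,-118,26,0,0,1.511]
    - [34,215,-118,26,0,0,1.511]
    - [34,215,-118,26,0,0,1.511]
    - [34,215,-118,26,0,0,1.511]
    - [34,215,-118,26,0,0,1.511]
    - [34,215,-118,26,0,0,1.511]

```text
time: 28.95
position: [0.3961, -0.192, 0.0907]
tool_rot: [-3.085, -0.592, 0.002]
contact_force: [0.5, 0.3, -0.0]
opening: 0.0341
finger_force: 0.0
```

Emit:
carry_out:
  moves:
    - [34,0,0,0,0,0,0.149]
    - [34,0,0,40,0,0,0.298]
    - [34,0,0,40,0,0,0.311]
    - [34,0,0,40,0,0,0.311]
    - [34,0,0,40,0,0,0.311]

```text
time: 29.45
position: [0.3971, -0.1929, 0.0522]
tool_rot: [3.139, 0.12, 0.0]
contact_force: [-1.2, -0.4, 1.0]
opening: 0.0343
finger_force: 0.0
```

```bash
python3 - <<'E'
from h import *
go([(395.7,-192,-20,-85.8)])
E
```

```text
(395.7, -192, -20, -85.8) [-1.3 -1.  72.2] [ 0.    -0.     0.003] rows 1.4 0.0
```

Emit:
carry_out:
  moves:
    - [34,-1.3,-1,35,0,0,0]
    - [34,-1.3,-1,60,0,0,0]
    - [34,-1.3,-1,71,0,0,0]
    - [34,-1.3,-1,71,0,0,0]

```text
time: 29.85
position: [0.395, -0.1917, -0.0199]
tool_rot: [-3.139, -0.119, 0.002]
contact_force: [0.2, 0.5, 0.7]
opening: 0.0337
finger_force: 0.0
```

Emit:
carry_out:
  moves:
    - [0,0,0,0,0,0,0]
    - [0,0,0,0,0,0,0]
    - [0,0,0,0,0,0,0]
    - [0,0,0,0,0,0,0]
    - [0,0,0,0,0,0,0]

```text
time: 30.35
position: [0.3963, -0.1923, -0.0183]
tool_rot: [3.138, 0.116, 0.003]
contact_force: [-1.8, 0.9, 8.1]
opening: 0.0119
finger_force: 59.6
```

Emit:
carry_out:
  moves:
    - [0,0,0,-50,0,0,0]
    - [0,0,0,-100,0,0,0]
    - [0,0,0,-140,0,0,0]
    - [0,0,0,-140,0,0,0]
    - [0,0,0,-140,0,0,0]

```text
time: 30.85
position: [0.3961, -0.1922, 0.1215]
tool_rot: [3.138, 0.116, 0.004]
contact_force: [-0.7, 0.9, -2.8]
opening: 0.0116
finger_force: 59.5
```

```bash
python3 - <<'E'
from h import *
s=arm.get_state(); print(s["opening"],s["finger_force"],s["joints"].round(2))
go([slot(TR,-14.5,-8,118,0.8)])
E
```

```text
0.0116307652721204 59.54200208187103 [-0.45  0.14 -0.37  1.06 -0.    2.62]
(546.1, -404.3, 118, 0.8) [134.  222.6   4.2] [ 3.000e-03 -1.000e-03 -1.511e+00] rows 5.2 10.1
```

Emit:
carry_out:
  moves:
    - [0,134,222.5,4,0,0,-1.511]
    - [0,134,222.5,4,0,0,-1.511]
    - [0,134,222.5,4,0,0,-1.511]
    - [0,134,222.5,4,0,0,-1.511]
    - [0,134,222.5,4,0,0,-1.511]
    - [0,134,222.5,4,0,0,-1.511]
    - [0,134,222.5,4,0,0,-1.511]
    - [0,134,222.5,4,0,0,-1.511]

```text
time: 31.65
position: [0.5445, -0.4038, 0.1132]
tool_rot: [-2.517, -1.873, 0.002]
contact_force: [-0.1, 0.3, -2.2]
opening: 0.012
finger_force: 59.8
```

Emit:
carry_out:
  moves:
    - [0,0,0,0,0,0,-0.149]
    - [0,0,0,0,0,0,-0.298]
    - [0,0,0,0,0,0,-0.311]
    - [0,0,0,0,0,0,-0.311]
    - [0,0,0,0,0,0,-0.311]

```text
time: 32.15
position: [0.5451, -0.4037, 0.1156]
tool_rot: [-2.209, -2.232, 0.0]
contact_force: [0.5, -0.4, -2.3]
opening: 0.0116
finger_force: 59.8
```

```bash
python3 - <<'E'
from h import *
np.set_printoptions(suppress=True)
s=arm.get_state(); print(s["opening"],s["finger_force"],s["joints"].round(2))
go([slot(TR,-14.5,-8,-9,0.8)])
E
```

```text
0.01162203321332767 59.750211238861084 [-0.64  0.54  0.22  1.25 -0.    0.92]
(546.1, -404.3, -9, 0.8) [ -0.7   1.2 124.6] [-0.001 -0.001 -0.004] rows 2.5 0.0
```

Emit:
carry_out:
  moves:
    - [0,-0.7,1.2,40,0,0,0]
    - [0,-0.7,1.2,85,0,0,0]
    - [0,-0.7,1.2,110,0,0,0]
    - [0,-0.7,1.2,119,0,0,0]
    - [0,-0.7,1.2,124.5,0,0,0]
    - [0,-0.7,1.2,124.5,0,0,0]

```text
time: 32.75
position: [0.547, -0.4049, -0.0076]
tool_rot: [2.207, 2.235, 0.0]
contact_force: [-0.0, 0.5, -1.5]
opening: 0.0121
finger_force: 59.7
```

Emit:
carry_out:
  moves:
    - [19,0,0,0,0,0,0]
    - [19,0,0,0,0,0,0]
    - [19,0,0,0,0,0,0]
    - [19,0,0,-30,0,0,0]
    - [19,0,0,-80,0,0,0]
    - [19,0,0,-125,0,0,0]
    - [19,0,0,-125,0,0,0]
    - [19,0,0,-125,0,0,0]

```text
time: 33.55
position: [0.5474, -0.4052, 0.1191]
tool_rot: [2.204, 2.234, 0.001]
contact_force: [-0.0, 0.6, -0.8]
opening: 0.0188
finger_force: 0.0
```

```bash
python3 - <<'E'
from h import *
np.set_printoptions(suppress=True)
W=np.mean([cloud() for _ in range(4)],0); z=W[...,2]
def rg(x0,x1,y0,y1,z0=.0075,z1=.03): return W[(W[...,0]>x0)&(W[...,0]<x1)&(W[...,1]>y0)&(W[...,1]<y1)&(z>z0)&(z<z1)]
P=rg(.26,.44,-.35,-.26); P=P[np.argsort(P[:,0])]; print("P3",len(P),pca(P),rect(P))
for a in np.arange(.27,.43,.02):
    q=P[(P[:,0]>a)&(P[:,0]<a+.02)]; print(int(a*1000),len(q),(np.percentile(q[:,1],[5,50,95])*1000).round(1) if len(q) else "")
E
```

```text
P3 361 [ 348.9 -299.4   -9.6    1.2   -0.3  146.2   31.8    7.5] [ 346.7 -302.3  151.5   33.8  -19.2   14.6   17.6]
270 42 [-297.7 -288.4 -264.6]
290 55 [-300.6 -292.4 -286.7]
310 53 [-302.7 -295.4 -289.5]
330 56 [-305.2 -297.9 -292.2]
350 53 [-308.1 -300.5 -294.9]
370 55 [-310.8 -303.4 -298.3]
390 35 [-311.  -307.  -302.4]
410 12 [-311.9 -310.8 -308.3]
```

```bash
python3 - <<'E'
from h import *
go([(344.2,-298.6,90,-98.3)])
E
```

```text
(344.2, -298.6, 90, -98.3) [ 108.2 -200.2   26. ] [-3.000e-03  1.000e-03  1.729e+00] rows 4.6 11.5
```

Emit:
carry_out:
  moves:
    - [34,108,-200,26,0,0,1.729]
    - [34,108,-200,26,0,0,1.729]
    - [34,108,-200,26,0,0,1.729]
    - [34,108,-200,26,0,0,1.729]
    - [34,108,-200,26,0,0,1.729]
    - [34,108,-200,26,0,0,1.729]
    - [34,108,-200,26,0,0,1.729]
    - [34,108,-200,26,0,0,1.729]

```text
time: 34.55
position: [0.3444, -0.2988, 0.0902]
tool_rot: [-3.085, -0.59, 0.001]
contact_force: [0.3, -0.1, -0.5]
opening: 0.0342
finger_force: 0.0
```

Emit:
carry_out:
  moves:
    - [34,0,0,0,0,0,0.149]
    - [34,0,0,0,0,0,0.298]
    - [34,0,0,0,0,0,0.447]
    - [34,0,0,40,0,0,0.529]
    - [34,0,0,40,0,0,0.529]
    - [34,0,0,40,0,0,0.529]

```text
time: 35.15
position: [0.3442, -0.2985, 0.0504]
tool_rot: [-3.132, 0.223, 0.004]
contact_force: [-0.5, -1.4, 0.0]
opening: 0.0339
finger_force: 0.0
```

```bash
python3 - <<'E'
from h import *
go([(344.2,-298.6,-20,-98.3)])
E
```

```text
(344.2, -298.6, -20, -98.3) [ 0.3  0.2 70.4] [-0.002  0.003  0.003] rows 1.4 0.0
```

Emit:
carry_out:
  moves:
    - [34,0.3,0.2,35,0,0,0]
    - [34,0.3,0.2,60,0,0,0]
    - [34,0.3,0.2,70,0,0,0]
    - [34,0.3,0.2,70,0,0,0]

```text
time: 35.55
position: [0.3451, -0.2993, -0.0193]
tool_rot: [-3.133, 0.225, 0.002]
contact_force: [-0.0, 0.8, -0.2]
opening: 0.0341
finger_force: 0.0
```

Emit:
carry_out:
  moves:
    - [0,0,0,0,0,0,0]
    - [0,0,0,0,0,0,0]
    - [0,0,0,0,0,0,0]
    - [0,0,0,0,0,0,0]
    - [0,0,0,0,0,0,0]

```text
time: 36.05
position: [0.3462, -0.3002, -0.0176]
tool_rot: [3.132, -0.226, 0.003]
contact_force: [-0.6, 2.0, 7.6]
opening: 0.012
finger_force: 59.4
```

Emit:
carry_out:
  moves:
    - [0,0,0,-50,0,0,0]
    - [0,0,0,-100,0,0,0]
    - [0,0,0,-140,0,0,0]
    - [0,0,0,-140,0,0,0]
    - [0,0,0,-140,0,0,0]

```text
time: 36.55
position: [0.346, -0.3001, 0.1221]
tool_rot: [3.131, -0.226, 0.004]
contact_force: [-1.2, 0.2, -2.6]
opening: 0.0115
finger_force: 59.6
```

```bash
python3 - <<'E'
from h import *
s=arm.get_state(); print(s["opening"],s["finger_force"],s["joints"].round(2))
go([slot(TR,15,-8,118,0.8)])
E
```

```text
0.011467522371903235 59.62303698062897 [-0.71  0.17 -0.33  1.07 -0.    2.57]
(575.6, -403.9, 118, 0.8) [242.2  69.7   4.9] [ 0.003 -0.    -1.729] rows 5.0 11.5
```

Emit:
carry_out:
  moves:
    - [0,242,69.5,5,0,0,-1.729]
    - [0,242,69.5,5,0,0,-1.729]
    - [0,242,69.5,5,0,0,-1.729]
    - [0,242,69.5,5,0,0,-1.729]
    - [0,242,69.5,5,0,0,-1.729]
    - [0,242,69.5,5,0,0,-1.729]
    - [0,242,69.5,5,0,0,-1.729]
    - [0,242,69.5,5,0,0,-1.729]

```text
time: 37.35
position: [0.5743, -0.4026, 0.1126]
tool_rot: [-2.705, -1.589, 0.003]
contact_force: [0.2, 0.0, -2.0]
opening: 0.0113
finger_force: 59.7
```

Emit:
carry_out:
  moves:
    - [0,0,0,0,0,0,-0.149]
    - [0,0,0,0,0,0,-0.298]
    - [0,0,0,0,0,0,-0.447]
    - [0,0,0,0,0,0,-0.529]
    - [0,0,0,0,0,0,-0.529]
    - [0,0,0,0,0,0,-0.529]

```text
time: 37.95
position: [0.5743, -0.4028, 0.1144]
tool_rot: [-2.208, -2.232, 0.001]
contact_force: [0.5, -0.9, -1.6]
opening: 0.0118
finger_force: 59.7
```

```bash
python3 - <<'E'
from h import *
np.set_printoptions(suppress=True)
s=arm.get_state(); print(s["opening"],s["finger_force"])
go([slot(TR,15,-8,-9,0.8)])
E
```

```text
0.011790772669195598 59.709237813949585
(575.6, -403.9, -9, 0.8) [ -1.2   1.5 123.4] [-0.002 -0.001 -0.003] rows 2.5 0.0
```

Emit:
carry_out:
  moves:
    - [0,-1.2,1.5,40,0,0,0]
    - [0,-1.2,1.5,85,0,0,0]
    - [0,-1.2,1.5,110,0,0,0]
    - [0,-1.2,1.5,118,0,0,0]
    - [0,-1.2,1.5,123.5,0,0,0]
    - [0,-1.2,1.5,123.5,0,0,0]

```text
time: 38.55
position: [0.5768, -0.4047, -0.0071]
tool_rot: [2.206, 2.235, 0.0]
contact_force: [0.2, -0.3, -1.0]
opening: 0.0118
finger_force: 59.7
```

Emit:
carry_out:
  moves:
    - [19,0,0,0,0,0,0]
    - [19,0,0,0,0,0,0]
    - [19,0,0,0,0,0,0]
    - [19,0,0,-30,0,0,0]
    - [19,0,0,-80,0,0,0]
    - [19,0,0,-125,0,0,0]
    - [19,0,0,-125,0,0,0]
    - [19,0,0,-125,0,0,0]

```text
time: 39.35
position: [0.5772, -0.405, 0.1194]
tool_rot: [2.204, 2.234, 0.001]
contact_force: [-0.2, -0.7, -0.6]
opening: 0.0193
finger_force: 0.0
```

```bash
python3 - <<'E'
from h import *
np.set_printoptions(suppress=True)
W=np.mean([cloud() for _ in range(4)],0)
for n,u,v in [("B1",235,218),("B2",291,206)]: print(n,pca(blob(W,u,v,40,.04,.08)),rect(blob(W,u,v,40,.01,.08)))
go([(545.5,187.1,100,-12.9)])
E
```

```text
B1 [545.3 187.2  77.1  -0.3   0.1  60.5   0.    0. ] [545.6 187.3  80.2  56.   77.4  24.   52. ]
B2 [573.8  56.7  92.8  -0.   -0.   59.6   0.    0. ] [574.2  56.9  79.9  56.  -86.8  24.2  52.4]
(545.5, 187.1, 100, -12.9) [591.3 -22.1  16.7] [-0.002 -0.001  0.239] rows 11.8 1.6
```

Emit:
carry_out:
  moves:
    - [44,591,-22,16,0,0,0.239]
    - [44,591,-22,16,0,0,0.239]
    - [44,591,-22,16,0,0,0.239]
    - [44,591,-22,16,0,0,0.239]
    - [44,591,-22,16,0,0,0.239]
    - [44,591,-22,16,0,0,0.239]
    - [44,591,-22,16,0,0,0.239]
    - [44,591,-22,16,0,0,0.239]

```text
time: 40.35
position: [0.5549, -0.0032, 0.1055]
tool_rot: [-2.457, -1.957, 0.002]
contact_force: [1.3, -1.0, -0.1]
opening: 0.0436
finger_force: 0.0
```

```bash
python3 - <<'E'
from h import *
go([(545.5,187.1,90,-12.9)])
p,d=arm.grab_frame("top"); cv2.imwrite("pics/t6.png",p[150:380,80:560])
E
```

```text
(545.5, 187.1, 90, -12.9) [183.3 -51.7  15.5] [-0.002  0.    -0.   ] rows 3.8 0.0
```

View pics/t6.png

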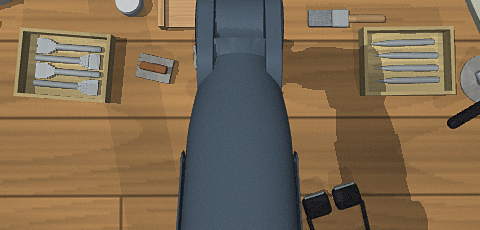

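All six loose chisels now lie in their own trays: the flats on the left at crop (65,68), the points on the right at (408,60). Next is block1 at crop (155,67).

Emit:
carry_out:
  moves:
    - [44,183,-52,15,0,0,0]
    - [44,183,-52,15,0,0,0]
    - [44,183,-52,15,0,0,0]
    - [44,183,-52,15,0,0,0]
    - [44,183,-52,30,0,0,0]
    - [44,183,-52,30,0,0,0]
    - [44,183,-52,30,0,0,0]

```text
time: 41.1
position: [0.5455, 0.1844, 0.0757]
tool_rot: [-2.457, -1.957, 0.004]
contact_force: [-0.0, 0.2, -1.1]
opening: 0.0438
finger_force: 0.0
```

```bash
python3 - <<'E'
from h import *
go([(545.5,187.1,6,-12.9)])
E
```

```text
(545.5, 187.1, 6, -12.9) [ 2.7 -0.5 69.7] [-0.002  0.001 -0.   ] rows 1.4 0.0
```

Emit:
carry_out:
  moves:
    - [44,2.7,-0.5,30,0,0,0]
    - [44,2.7,-0.5,55,0,0,0]
    - [44,2.7,-0.5,69.5,0,0,0]
    - [44,2.7,-0.5,69.5,0,0,0]
    - [44,2.7,-0.5,69.5,0,0,0]

```text
time: 41.6
position: [0.5468, 0.1868, 0.0077]
tool_rot: [2.458, 1.956, 0.0]
contact_force: [0.3, 0.7, -0.3]
opening: 0.0441
finger_force: 0.0
```

Emit:
carry_out:
  moves:
    - [0,0,0,0,0,0,0]
    - [0,0,0,0,0,0,0]
    - [0,0,0,0,0,0,0]
    - [0,0,0,0,0,0,0]
    - [0,0,0,0,0,0,0]

```text
time: 42.1
position: [0.5471, 0.1877, 0.0083]
tool_rot: [2.456, 1.957, 0.002]
contact_force: [-1.1, -1.7, 6.5]
opening: 0.0163
finger_force: 59.4
```

Emit:
carry_out:
  moves:
    - [0,0,0,-50,0,0,0]
    - [0,0,0,-100,0,0,0]
    - [0,0,0,-115,0,0,0]
    - [0,0,0,-115,0,0,0]
    - [0,0,0,-115,0,0,0]

```text
time: 42.6
position: [0.5458, 0.1875, 0.1213]
tool_rot: [-2.457, -1.958, 0.001]
contact_force: [0.1, -0.4, -4.7]
opening: 0.0165
finger_force: 60.3
```

```bash
python3 - <<'E'
from h import *
s=arm.get_state(); print(s["opening"],s["finger_force"],s["joints"].round(2))
# shelf mid-depth x 687.3, stop face y 159.5: block centre y = 131.5; come in 6 mm short
go([(687.3,125.5,115,90.5)])
E
```

```text
0.016538210238472514 60.29528617858887 [ 0.33  0.37 -0.05  1.15 -0.    2.13]
(687.3, 125.5, 115, 90.5) [-28.9 151.7   6.2] [-1.000e-03 -0.000e+00 -1.805e+00] rows 3.1 12.0
```

Emit:
carry_out:
  moves:
    - [0,-29,151.5,6,0,0,-1.805]
    - [0,-29,151.5,6,0,0,-1.805]
    - [0,-29,151.5,6,0,0,-1.805]
    - [0,-29,151.5,6,0,0,-1.805]
    - [0,-29,151.5,6,0,0,-1.805]
    - [0,-29,151.5,6,0,0,-1.805]
    - [0,-29,151.5,6,0,0,-1.805]
    - [0,-29,151.5,6,0,0,-1.805]

```text
time: 43.4
position: [0.6862, 0.1252, 0.1128]
tool_rot: [-0.912, -3.002, 0.004]
contact_force: [0.6, -0.7, -2.7]
opening: 0.0168
finger_force: 60.8
```

Emit:
carry_out:
  moves:
    - [0,0,0,0,0,0,-0.149]
    - [0,0,0,0,0,0,-0.298]
    - [0,0,0,0,0,0,-0.447]
    - [0,0,0,0,0,0,-0.596]
    - [0,0,0,0,0,0,-0.605]
    - [0,0,0,0,0,0,-0.605]
    - [0,0,0,0,0,0,-0.605]

```text
time: 44.1
position: [0.6871, 0.1255, 0.1149]
tool_rot: [0.009, -3.14, 0.001]
contact_force: [-0.2, 1.3, -2.7]
opening: 0.0162
finger_force: 60.8
```

```bash
python3 - <<'E'
from h import *
np.set_printoptions(suppress=True)
s=arm.get_state(); print(s["opening"],s["finger_force"],s["joints"].round(2))
go([(687.3,125.5,56,90.5)])
W=cloud("side")
P=W[(abs(W[...,0]-.687)<.08)&(abs(W[...,1]-.125)<.08)&(W[...,2]>.085)&(W[...,2]<.14)]; print(len(P),P.min(0),P.max(0))
E
```

```text
0.016208070441428787 60.81108570098877 [ 0.18  0.58  0.29  1.28 -0.    0.18]
(687.3, 125.5, 56, 90.5) [-0.3  0.  58.9] [-0.    -0.002 -0.003] rows 1.2 0.0
454 [0.64487101 0.09429602 0.10672573] [0.72834245 0.15915749 0.13955185]
```

Emit:
carry_out:
  moves:
    - [0,-0.3,0,30,0,0,0]
    - [0,-0.3,0,50,0,0,0]
    - [0,-0.3,0,58,0,0,0]
    - [0,-0.3,0,60,0,0,0]
    - [0,-0.3,0,61,0,0,0]
    - [0,-0.3,0,61,0,0,0]

```text
time: 44.75
position: [0.6885, 0.1257, 0.0561]
tool_rot: [-0.013, 3.14, 0.0]
contact_force: [1.1, 0.6, -3.6]
opening: 0.0164
finger_force: 60.7
```

Emit:
carry_out:
  moves:
    - [0,0,2,0,0,0,0]
    - [0,0,4,0,0,0,0]
    - [0,0,4,0,0,0,0]
    - [0,0,4,0,0,0,0]

```text
time: 45.15
position: [0.6879, 0.1297, 0.0552]
tool_rot: [-0.014, 3.141, -0.0]
contact_force: [0.4, -0.8, -3.3]
opening: 0.0166
finger_force: 60.7
```

Emit:
carry_out:
  moves:
    - [0,0,0,1,0,0,0]
    - [0,0,1,1,0,0,0]
    - [0,0,1,1,0,0,0]

```text
time: 45.45
position: [0.6878, 0.1306, 0.0539]
tool_rot: [0.014, -3.141, 0.0]
contact_force: [-0.3, -0.4, -3.5]
opening: 0.0165
finger_force: 60.7
```

Emit:
carry_out:
  moves:
    - [0,0,1,0,0,0,0]
    - [0,0,1,0,0,0,0]

```text
time: 45.65
position: [0.6878, 0.1317, 0.054]
tool_rot: [0.014, -3.142, 0.0]
contact_force: [0.3, -0.6, -4.4]
opening: 0.0161
finger_force: 60.7
```

Emit:
carry_out:
  moves:
    - [0,0,1,0,0,0,0]
    - [0,0,1,0,0,0,0]

```text
time: 45.85
position: [0.6878, 0.1327, 0.054]
tool_rot: [-0.014, 3.142, -0.0]
contact_force: [0.5, -0.1, -3.3]
opening: 0.0164
finger_force: 60.7
```

Emit:
carry_out:
  moves:
    - [0,0,1,0,0,0,0]
    - [0,0,1,0,0,0,0]

```text
time: 46.05
position: [0.6878, 0.1336, 0.054]
tool_rot: [-0.014, 3.142, -0.0]
contact_force: [-0.5, -0.8, -4.2]
opening: 0.0164
finger_force: 60.7
```

Emit:
carry_out:
  moves:
    - [0,0,1,0,0,0,0]
    - [0,0,1,0,0,0,0]

```text
time: 46.25
position: [0.6877, 0.1342, 0.054]
tool_rot: [0.013, -3.141, 0.001]
contact_force: [-0.1, -2.3, -2.7]
opening: 0.0165
finger_force: 60.9
```

```bash
python3 - <<'E'
from h import *
np.set_printoptions(suppress=True,precision=4)
s=arm.get_state(); print(s["contact_force"],s["position"])
W=np.mean([cloud() for _ in range(3)],0); z=W[...,2]
for xx in(.66,.69,.715):
    m=(abs(W[...,0]-xx)<.006)&(W[...,1]>.06)&(W[...,1]<.18)&(z<.13); o=np.argsort(-W[...,1][m]); print(xx,[(int(a),int(b)) for a,b in zip(W[...,1][m][o]*1000,z[m][o]*1000)][::5])
go([(687.3,135,54,90.5)])
E
```

```text
[-0.0781 -2.2607 -2.6507] [0.6877 0.1342 0.054 ]
0.66 [(86, 44), (84, 47), (82, 46), (79, 47), (77, 47), (75, 47), (72, 47), (70, 47), (68, 47), (66, 46), (63, 46)]
0.69 [(95, 45), (93, 47), (89, 45), (86, 44), (84, 44), (82, 45), (79, 44), (77, 44), (75, 44), (73, 45), (70, 46), (68, 47), (66, 46), (63, 45), (61, 46)]
0.715 [(75, 44), (73, 44), (70, 44), (70, 47), (68, 48), (66, 47), (63, 48), (61, 48)]
(687.3, 135, 54, 90.5) [0.4 0.8 0. ] [-0.001 -0.    -0.   ] rows 0.0 0.0
```

Contact began at about y = 134. One more millimetre to seat it, then lower, release and lift.

Emit:
carry_out:
  moves:
    - [0,0,1.5,0,0,0,0]
    - [0,0,1.5,0.5,0,0,0]
    - [0,0,1.5,1,0,0,0]
    - [0,0,1.5,1,0,0,0]

```text
time: 46.8
position: [0.6879, 0.1343, 0.0536]
tool_rot: [-0.012, 3.141, -0.004]
contact_force: [-1.0, -8.6, 2.3]
opening: 0.0165
finger_force: 61.5
```

Emit:
carry_out:
  moves:
    - [26,0,0,0,0,0,0]
    - [26,0,0,0,0,0,0]
    - [26,0,0,0,0,0,0]
    - [26,0,0,-20,0,0,0]
    - [26,0,0,-60,0,0,0]
    - [26,0,0,-70,0,0,0]
    - [26,0,0,-70,0,0,0]

```text
time: 47.5
position: [0.6892, 0.1367, 0.1254]
tool_rot: [-0.014, 3.137, 0.002]
contact_force: [-0.0, -0.6, -0.9]
opening: 0.0259
finger_force: 0.0
```

```bash
python3 - <<'E'
from h import *
go([(574.0,56.8,110,3.0)])
E
```

```text
(574.0, 56.8, 110, 3.0) [116.  -78.9  14.8] [0.004 0.003 1.528] rows 2.8 10.2
```

Emit:
carry_out:
  moves:
    - [40,116,-79,15,0,0,1.528]
    - [40,116,-79,15,0,0,1.528]
    - [40,116,-79,15,0,0,1.528]
    - [40,116,-79,15,0,0,1.528]
    - [40,116,-79,15,0,0,1.528]
    - [40,116,-79,15,0,0,1.528]
    - [40,116,-79,15,0,0,1.528]
    - [40,116,-79,15,0,0,1.528]

```text
time: 48.3
position: [0.5716, 0.0561, 0.1066]
tool_rot: [-1.769, -2.594, 0.002]
contact_force: [0.5, 0.3, 0.4]
opening: 0.0404
finger_force: 0.0
```

Emit:
carry_out:
  moves:
    - [44,0,0,0,0,0,0.149]
    - [44,0,0,0,0,0,0.298]
    - [44,0,0,20,0,0,0.328]
    - [44,0,0,20,0,0,0.328]
    - [44,0,0,20,0,0,0.328]

```text
time: 48.8
position: [0.5715, 0.0561, 0.0871]
tool_rot: [-2.16, -2.279, 0.003]
contact_force: [0.1, -0.3, 0.6]
opening: 0.044
finger_force: 0.0
```

```bash
python3 - <<'E'
from h import *
np.set_printoptions(suppress=True)
go([(574.0,56.8,7,3.0)])
W=np.mean([cloud() for _ in range(4)],0); z=W[...,2]
P=W[(W[...,0]>.63)&(W[...,0]<.745)&(W[...,1]>.08)&(W[...,1]<.158)&(z>.057)&(z<.11)]; print("B1 all",rect(P),"rib",pca(P[P[:,2]>.085]),rect(P[P[:,2]>.085]))
p,d=arm.grab_frame("top"); cv2.imwrite("pics/t7.png",cv2.resize(p[90:250,180:400],None,fx=3,fy=3))
E
```

```text
(574.0, 56.8, 7, 3.0) [ 0.6  2.7 80.1] [-0.002  0.     0.001] rows 1.6 0.0
  return _methods._mean(a, axis=axis, dtype=dtype,
  ret = ret.dtype.type(ret / rcount)
Traceback (most recent call last):
  File "h.py", line 21, in rect
    return np.round([cx,cy,a,b,ang,np.median(P[:,2])*1000,np.percentile(P[:,2],95)*1000],1)
                                                          ~~~~~~~~~~~~~^^^^^^^^^^^
IndexError: index -1 is out of bounds for axis 0 with size 0
```

```bash
python3 - <<'E'
from h import *
p,d=arm.grab_frame("top"); q,d=arm.grab_frame("side")
cv2.imwrite("pics/t7.png",np.hstack([cv2.resize(p[90:250,180:360],(400,356)),cv2.resize(q[140:300,240:420],(400,356))]))
E
```

```text
(no output)
```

View pics/t7.png

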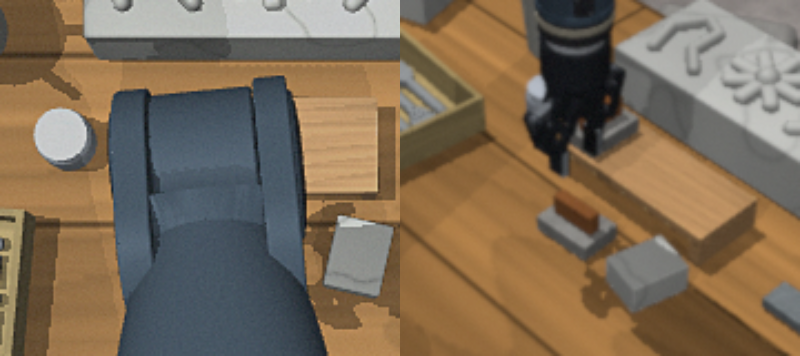

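The arm hides the shelf from above. In the side half the first block stands on the shelf at (610,130), block2 is at (578,222), and the gripper is above block2. I'll grasp block2.

Emit:
carry_out:
  moves:
    - [44,0.6,2.7,30,0,0,0]
    - [44,0.6,2.7,60,0,0,0]
    - [44,0.6,2.7,80,0,0,0]
    - [44,0.6,2.7,80,0,0,0]
    - [44,0.6,2.7,80,0,0,0]

```text
time: 49.6
position: [0.5753, 0.0568, 0.0085]
tool_rot: [-2.163, -2.278, 0.0]
contact_force: [-0.6, -0.1, 0.2]
opening: 0.044
finger_force: 0.0
```

Emit:
carry_out:
  moves:
    - [0,0,0,0,0,0,0]
    - [0,0,0,0,0,0,0]
    - [0,0,0,0,0,0,0]
    - [0,0,0,0,0,0,0]
    - [0,0,0,0,0,0,0]

```text
time: 50.1
position: [0.576, 0.0568, 0.0096]
tool_rot: [2.162, 2.277, 0.003]
contact_force: [-1.5, -1.6, 6.9]
opening: 0.0168
finger_force: 59.5
```

Emit:
carry_out:
  moves:
    - [0,0,0,-50,0,0,0]
    - [0,0,0,-100,0,0,0]
    - [0,0,0,-115,0,0,0]
    - [0,0,0,-115,0,0,0]
    - [0,0,0,-115,0,0,0]

```text
time: 50.6
position: [0.5747, 0.0567, 0.1225]
tool_rot: [-2.163, -2.278, 0.001]
contact_force: [-0.2, 0.6, -3.6]
opening: 0.0165
finger_force: 60.6
```

```bash
python3 - <<'E'
from h import *
np.set_printoptions(suppress=True)
s=arm.get_state(); print(s["opening"],s["finger_force"],s["joints"].round(2))
W=np.mean([cloud("side") for _ in range(3)],0); z=W[...,2]
P=W[(W[...,0]>.63)&(W[...,0]<.745)&(W[...,1]>.08)&(W[...,1]<.165)&(z>.052)&(z<.11)]; print(len(P))
r=P[P[:,2]>.08]; b=P[P[:,2]<.072]; print("rib",len(r),rect(r),pca(r)); print("base",len(b),b.min(0),b.max(0),rect(b[(b[:,2]>.062)]))
go([(687.6,71,115,90.5)])
E
```

```text
0.016539780329264644 60.64025402069092 [ 0.1   0.37 -0.05  1.16 -0.    1.62]
321
rib 99 [675.  115.1  93.9  24.7  32.2  92.2  97.4] [674.2 118.6  23.9 -15.1   7.5  90.4   0.    0. ]
base 193 [0.66273511 0.10474452 0.05212637] [0.72834444 0.13389727 0.07141195] [696.  116.3  67.6  27.    7.1  67.9  70.6]
(687.6, 71, 115, 90.5) [  8.4 114.2   5.8] [-0.003 -0.002 -1.528] rows 2.3 10.2
```

Emit:
carry_out:
  moves:
    - [0,8.5,114,6,0,0,-1.528]
    - [0,8.5,114,6,0,0,-1.528]
    - [0,8.5,114,6,0,0,-1.528]
    - [0,8.5,114,6,0,0,-1.528]
    - [0,8.5,114,6,0,0,-1.528]
    - [0,8.5,114,6,0,0,-1.528]
    - [0,8.5,114,6,0,0,-1.528]
    - [0,8.5,114,6,0,0,-1.528]

```text
time: 51.55
position: [0.6877, 0.0711, 0.1149]
tool_rot: [-0.489, -3.1, 0.001]
contact_force: [0.3, 1.1, -3.1]
opening: 0.0164
finger_force: 60.9
```

Emit:
carry_out:
  moves:
    - [0,0,0,0,0,0,-0.149]
    - [0,0,0,0,0,0,-0.298]
    - [0,0,0,0,0,0,-0.328]
    - [0,0,0,0,0,0,-0.328]
    - [0,0,0,0,0,0,-0.328]
    - [0,0,0,0,0,0,-0.328]

```text
time: 52.15
position: [0.6883, 0.0711, 0.1163]
tool_rot: [0.012, -3.14, 0.0]
contact_force: [-0.6, 0.5, -4.2]
opening: 0.0163
finger_force: 60.9
```

```bash
python3 - <<'E'
from h import *
np.set_printoptions(suppress=True)
s=arm.get_state(); print(s["opening"],s["finger_force"])
W=cloud("side"); z=W[...,2]
P=W[(abs(W[...,0]-.687)<.08)&(abs(W[...,1]-.071)<.08)&(z>.085)&(z<.14)]; print(len(P),P.min(0),P.max(0))
go([(687.6,71,56,90.5)])
E
```

```text
0.016289486137347785 60.88824391365051
568 [0.64260786 0.03972578 0.08510856] [0.7276817  0.14273447 0.13991551]
(687.6, 71, 56, 90.5) [ 0.7 -0.1 60.5] [-0.    -0.001 -0.001] rows 1.2 0.0
```

Emit:
carry_out:
  moves:
    - [0,0.5,0,30,0,0,0]
    - [0,0.5,0,50,0,0,0]
    - [0,0.5,0,58,0,0,0]
    - [0,0.5,0,60,0,0,0]
    - [0,0.5,0,60,0,0,0]

```text
time: 52.7
position: [0.6884, 0.0712, 0.0576]
tool_rot: [-0.014, 3.141, -0.0]
contact_force: [-0.3, 0.4, -2.7]
opening: 0.0164
finger_force: 60.8
```

Emit:
carry_out:
  moves:
    - [0,0,2,0,0,0,0]
    - [0,0,4,1,0,0,0]
    - [0,0,5,1,0,0,0]
    - [0,0,5,1,0,0,0]

```text
time: 53.1
position: [0.6881, 0.0764, 0.0564]
tool_rot: [-0.014, 3.141, -0.0]
contact_force: [-0.3, -1.0, -3.7]
opening: 0.0168
finger_force: 60.8
```

Emit:
carry_out:
  moves:
    - [0,0,1,0,0,0,0]
    - [0,0,1,0,0,0,0]

```text
time: 53.3
position: [0.688, 0.0772, 0.0561]
tool_rot: [-0.014, 3.142, -0.0]
contact_force: [-0.1, -0.4, -3.0]
opening: 0.016
finger_force: 60.8
```

Emit:
carry_out:
  moves:
    - [0,0,1,0,0,0,0]
    - [0,0,1,0,0,0,0]

```text
time: 53.5
position: [0.688, 0.0781, 0.056]
tool_rot: [-0.014, 3.142, -0.0]
contact_force: [-0.4, -0.3, -3.1]
opening: 0.0168
finger_force: 60.9
```

Emit:
carry_out:
  moves:
    - [0,0,0,1,0,0,0]
    - [0,0,1,1,0,0,0]
    - [0,0,1,1,0,0,0]

```text
time: 53.8
position: [0.6879, 0.0782, 0.055]
tool_rot: [0.013, -3.141, 0.003]
contact_force: [-0.5, -6.0, -3.1]
opening: 0.0166
finger_force: 61.0
```

Emit:
carry_out:
  moves:
    - [0,0,1,0,0,0,0]
    - [0,0,1,0,0,0,0]

```text
time: 54.0
position: [0.6878, 0.0783, 0.0551]
tool_rot: [0.012, -3.141, 0.005]
contact_force: [-0.8, -8.9, -2.3]
opening: 0.0166
finger_force: 61.1
```

Firm contact with the first block at y = 78, 56 mm from the first as it should be. Now I'll lower, release, lift and back off.

Emit:
carry_out:
  moves:
    - [0,0,0,1,0,0,0]
    - [0,0,0,1,0,0,0]
    - [26,0,0,1,0,0,0]
    - [26,0,0,1,0,0,0]
    - [26,0,0,1,0,0,0]
    - [26,0,0,-20,0,0,0]
    - [26,0,0,-60,0,0,0]
    - [26,0,0,-90,0,0,0]

```text
time: 54.8
position: [0.6882, 0.0806, 0.1469]
tool_rot: [-0.015, 3.141, 0.001]
contact_force: [1.1, 0.1, 0.6]
opening: 0.0261
finger_force: 0.0
```

Emit:
carry_out:
  moves:
    - [26,50,-50,-30,0,0,0]
    - [26,100,-100,-60,0,0,0]
    - [26,150,-150,-60,0,0,0]
    - [26,200,-200,-60,0,0,0]
    - [26,230,-250,-60,0,0,0]
    - [26,230,-300,-60,0,0,0]
    - [26,230,-350,-60,0,0,0]
    - [26,230,-350,-60,0,0,0]

```text
time: 55.6
position: [0.4713, -0.2369, 0.2049]
tool_rot: [-0.015, 3.14, -0.001]
contact_force: [0.9, 0.3, -1.0]
opening: 0.0257
finger_force: 0.0
```

```bash
python3 - <<'E'
from h import *
np.set_printoptions(suppress=True)
print(arm.get_state()["position"],arm.get_state()["time"])
ps=[cloud() for _ in range(4)]; W=np.mean(ps,0); z=W[...,2]
S=W[(W[...,0]>.62)&(W[...,0]<.75)&(W[...,1]>.03)&(W[...,1]<.159)&(z>.057)&(z<.11)]
if len(S): print("row base",rect(S))
for lo,hi in((.106,.158),(.04,.1)):
    r=S[(S[:,2]>.085)&(S[:,1]>lo)&(S[:,1]<hi)]; 
    if len(r): print("rib",pca(r),rect(r))
for T,yy in((TL,.39),(TR,-.396)):
    P=W[(abs(W[...,0]-T[0]/1000)<.066)&(abs(W[...,1]-yy)<.085)&(z>.0165)]; print("tray max z",np.percentile(P[:,2],[50,99]))
p,d=arm.grab_frame("top"); cv2.imwrite("pics/t8.png",cv2.resize(p[100:300,80:560],(800,333)))
E
```

```text
[ 0.47127033 -0.23691016  0.20490758] 55.6
row base [684.7 104.  109.8  80.8  89.9  69.   97.2]
rib [684.2 131.8   0.2  -0.    0.   60.1   0.    0. ] [684.  132.1  61.   17.6   0.3  95.6  98.1]
rib [684.   75.7   0.2  -0.4  -0.   60.1   0.    0. ] [683.8  75.7  60.6  15.7  -0.1  96.1  98.2]
tray max z [0.02094059 0.33307797]
tray max z [0.024621   0.52910947]
```

View pics/t8.png

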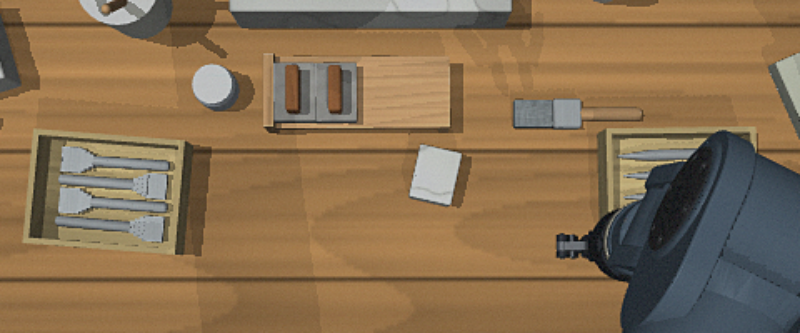

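```bash
python3 - <<'E'
from h import *
np.set_printoptions(suppress=True)
W=np.mean([cloud() for _ in range(6)],0); z=W[...,2]
def edges(P,a): 
    return [(yy,[round(float(v),1) for v in (P[abs(P[:,1]*1000-yy)<a,0].min()*1000,P[abs(P[:,1]*1000-yy)<a,0].max()*1000)]) for yy in P_y]
m=(W[...,0]>.6)&(W[...,0]<.78)
B=W[m&(z>.041)&(z<.052)&(W[...,1]>-.07)&(W[...,1]<.04)]; P_y=(-60,-40,-20,0,20,35); print("board",edges(B,5))
S=W[m&(z>.060)&(z<.07)&(W[...,1]>.162)&(W[...,1]<.172)]; P_y=(167,); print("stop",edges(S,5))
K=W[m&(z>.062)&(z<.073)&(W[...,1]>.05)&(W[...,1]<.155)]; P_y=(60,95,112,148); print("block base tops",edges(K,5))
E
```

```text
board [(-60, [601.0, 739.2]), (-40, [600.8, 739.2]), (-20, [639.5, 736.9]), (0, [639.5, 736.8]), (20, [639.3, 736.6]), (35, [639.5, 736.9])]
stop [(167, [638.8, 736.7])]
block base tops [(60, [645.0, 722.4]), (95, [645.0, 722.6]), (112, [645.0, 725.1]), (148, [645.1, 725.0])]
```

The picture shows all four flats and the row of two blocks tight to the stop at (270,90). The row's centre is at x = 684.5 against a board centre of 688, so it sits about 3 mm short of mid-depth. I'll nudge each block back with shut fingers, pushing at its own middle so that the gaps stay as they are.

```bash
python3 - <<'E'
from h import *
go([(595,134,115,90),(595,134,32,90)])
E
```

```text
(595, 134, 115, 90) [-126.6  367.2   89.1] [ 0.    -0.     0.011] rows 8.0 0.1
(595, 134, 32, 90) [-126.6  367.2  172.1] [ 0.    -0.     0.011] rows 8.5 0.1
```

Emit:
carry_out:
  moves:
    - [0,-126.5,367,89,0,0,0]
    - [0,-126.5,367,89,0,0,0]
    - [0,-126.5,367,89,0,0,0]
    - [0,-126.5,367,89,0,0,0]
    - [0,-126.5,367,89,0,0,0]
    - [0,-126.5,367,89,0,0,0]
    - [0,-126.5,367,89,0,0,0]
    - [0,-126.5,367,89,0,0,0]

```text
time: 56.95
position: [0.5954, 0.1355, 0.1147]
tool_rot: [-0.016, 3.141, -0.0]
contact_force: [0.6, -0.8, 0.2]
opening: -0.0002
finger_force: 0.0
```

Emit:
carry_out:
  moves:
    - [0,0,0,0,0,0,0]
    - [0,0,0,50,0,0,0]
    - [0,0,0,83,0,0,0]
    - [0,0,0,83,0,0,0]
    - [0,0,0,83,0,0,0]

```text
time: 57.45
position: [0.595, 0.1326, 0.0326]
tool_rot: [0.015, -3.141, 0.0]
contact_force: [0.3, -0.0, 1.4]
opening: 0.0002
finger_force: 0.0
```

```bash
python3 - <<'E'
from h import *
go([(634,134,34,90),(640.5,134,34,90)])
W=cloud("side"); s=arm.get_state()["position"]; z=W[...,2]
P=W[(abs(W[...,0]-s[0])<.03)&(abs(W[...,1]-s[1])<.03)&(z>.03)&(z<.09)]; print(len(P),np.percentile(P,[1,50,99],axis=0).round(3))
E
```

```text
(634, 134, 34, 90) [-39.    1.   -1.5] [-0.    -0.001  0.009] rows 0.8 0.1
(640.5, 134, 34, 90) [-45.5   1.   -1.5] [-0.    -0.001  0.009] rows 0.9 0.1
77 [[0.584 0.116 0.06 ]
 [0.589 0.127 0.078]
 [0.603 0.142 0.089]]
```

Emit:
carry_out:
  moves:
    - [0,-25,1,1,0,0,0]
    - [0,-36,1,1,0,0,0]
    - [0,-39,1,1,0,0,0]
    - [0,-39,1,1,0,0,0]

```text
time: 57.9
position: [0.6351, 0.1338, 0.0327]
tool_rot: [-0.013, 3.139, 0.001]
contact_force: [-0.8, 0.0, 0.5]
opening: 0.0002
finger_force: 0.0
```

Emit:
carry_out:
  moves:
    - [0,-1,0,0,0,0,0]
    - [0,-2,0,0,0,0,0]
    - [0,-2,0,0,0,0,0]

```text
time: 58.2
position: [0.636, 0.1338, 0.0314]
tool_rot: [-0.014, 3.141, -0.0]
contact_force: [0.4, -0.8, -0.1]
opening: -0.0001
finger_force: 0.0
```

Emit:
carry_out:
  moves:
    - [0,-1,0,0,0,0,0]
    - [0,-2,0,0,0,0,0]
    - [0,-2,0,0,0,0,0]

```text
time: 58.5
position: [0.6371, 0.1338, 0.0311]
tool_rot: [0.014, -3.14, 0.0]
contact_force: [-5.1, -0.2, 5.0]
opening: -0.0
finger_force: 2.4
```

Emit:
carry_out:
  moves:
    - [0,-1,0,0,0,0,0]
    - [0,-2,0,0,0,0,0]
    - [0,-2,0,0,0,0,0]

```text
time: 58.8
position: [0.6391, 0.1339, 0.0311]
tool_rot: [0.014, -3.14, 0.0]
contact_force: [-5.6, -1.0, 4.1]
opening: -0.0005
finger_force: 2.6
```

Contact came at about 636.5. One more millimetre here, then back off, go to the second block and push to the same x.

Emit:
carry_out:
  moves:
    - [0,-1,0,0,0,0,0]
    - [0,-1,0,0,0,0,0]
    - [0,20,0,0,0,0,0]
    - [0,20,-50,0,0,0,0]
    - [0,20,-56,0,0,0,0]
    - [0,20,-56,0,0,0,0]
    - [0,3,-56,0,0,0,0]
    - [0,3,-56,0,0,0,0]

```text
time: 59.6
position: [0.6395, 0.0786, 0.0311]
tool_rot: [-0.014, 3.14, 0.001]
contact_force: [0.3, 0.6, 0.2]
opening: 0.0
finger_force: 0.0
```

Emit:
carry_out:
  moves:
    - [0,-1,0,0,0,0,0]
    - [0,-2,0,0,0,0,0]
    - [0,-3,0,0,0,0,0]
    - [0,-4,0,0,0,0,0]
    - [0,-4,0,0,0,0,0]

```text
time: 60.1
position: [0.6414, 0.0781, 0.0311]
tool_rot: [0.014, -3.141, -0.0]
contact_force: [-1.0, 0.1, 0.4]
opening: 0.0002
finger_force: 0.5
```

Emit:
carry_out:
  moves:
    - [0,30,0,0,0,0,0]
    - [0,50,0,-40,0,0,0]
    - [0,60,-30,-80,0,0,0]
    - [0,90,-75,-120,0,0,0]
    - [0,120,-120,-140,0,0,0]
    - [0,150,-160,-140,0,0,0]
    - [0,180,-200,-140,0,0,0]
    - [0,200,-240,-140,0,0,0]

```text
time: 60.9
position: [0.4514, -0.1492, 0.1717]
tool_rot: [-0.015, 3.14, -0.001]
contact_force: [1.3, -0.6, -0.4]
opening: 0.0
finger_force: 0.0
```

```bash
python3 - <<'E'
from h import *
np.set_printoptions(suppress=True)
print(arm.get_state()["position"])
W=np.mean([cloud() for _ in range(5)],0); z=W[...,2]
S=W[(W[...,0]>.62)&(W[...,0]<.76)&(W[...,1]>.03)&(W[...,1]<.158)&(z>.06)&(z<.11)]; print("row",rect(S))
for lo,hi in((.106,.158),(.04,.1)):
    r=S[(S[:,2]>.085)&(S[:,1]>lo)&(S[:,1]<hi)]; print("rib",pca(r))
p,d=arm.grab_frame("top"); q,_=arm.grab_frame("side")
cv2.imwrite("pics/t9.png",np.vstack([cv2.resize(p[110:260,180:380],(500,375)),cv2.resize(q[140:240,260:460],(500,220))]))
E
```

```text
[ 0.45139294 -0.14923677  0.171678  ]
row [689.6 103.3 108.3  80.  -90.   69.1  97.2]
rib [688.6 131.8   0.2   0.3  -0.   59.3   0.    0. ]
rib [690.5  75.7   0.3  -0.1  -0.   60.4   0.    0. ]
```

View pics/t9.png

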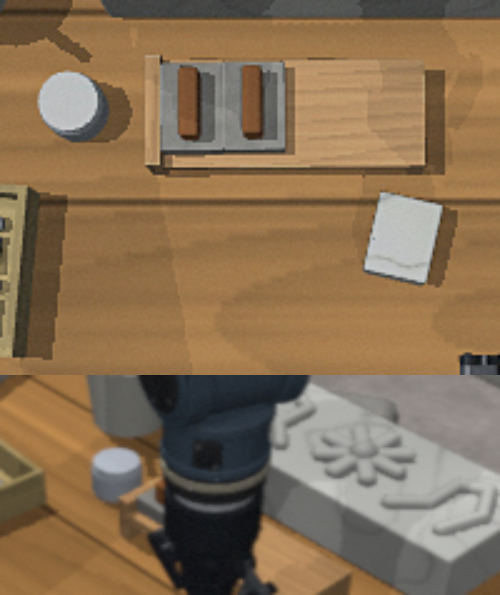

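The row is tight to the stop, square, and within 1–2 mm of mid-depth (ribs at x = 688.6 and 690.5, 56 mm apart). One last check of both trays before handing in.

```bash
python3 - <<'E'
from h import *
p,d=arm.grab_frame("top")
cv2.imwrite("pics/t10.png",np.hstack([cv2.resize(p[165:265,85:215],(390,300)),cv2.resize(p[165:265,420:550],(390,300))]))
W=cloud(); z=W[...,2]
for T in(TL,TR):
    P=W[(abs(W[...,0]-T[0]/1000)<.062)&(abs(W[...,1]-T[1]/1000)<.08)]; print(np.percentile(P[:,2],[5,50,99]).round(4))
E
```

```text
[0.0064 0.0177 0.0271]
[0.0068 0.0131 0.0284]
```

View pics/t10.png

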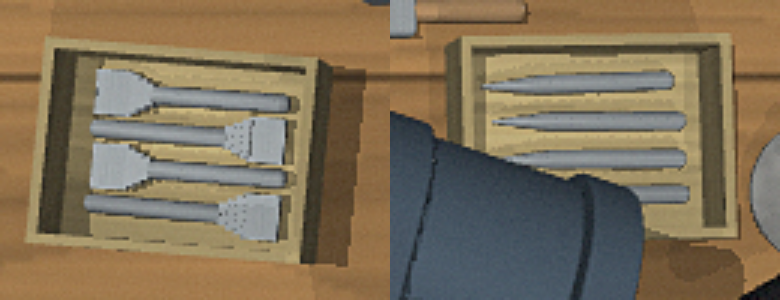

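Both trays hold four chisels of one kind, all flat: heights are at most about 28 mm, and a chisel on the tray floor tops out at 22 mm plus the 2 mm camera bias and noise. I'll hand it in.

```bash
python3 -c "
from cell import arm
print(arm.close_job())"
```

```text
the job is handed in; nothing more can be done
None
```

I laid all six loose chisels flat in their matching trays, stood both rubbing blocks in a tight, square row against the shelf's left stop (within about 3 mm of mid-depth), and handed the job in at about 61 s.

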